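# Stow the angle and channel offcuts in the offcut tray

### The job

Put the open-profile aluminium offcuts away in the grey tray: nest the three angle pieces over one another on the wooden ridge, ridge up and centred, the smallest first, then the medium one, the largest on top, each lying snugly along the one below; and lay the U-shaped channel, open side up and lengthways parallel to the ridge, in the middle of the flat bay. Leave the tee-section piece and the closed square tube where they lie.

Things in the scene. Friction and masses are not known exactly. Their poses are not given: they have to be found in the camera images.
- angle_small_center (a point): centre (half-way up) of the small aluminium angle offcut: an L section with two equal legs 22 mm wide and 4 mm thick, 40 mm long, lying on its two leg edges like a tent with the ridge up; overall 40 (x) x 31 (y) x 18 mm high. Its ridge is 9.2 mm above this point, its leg edges 9.2 mm below. x runs along the ridge, z up. Its flat upright end faces, 40 mm apart, can be gripped near the ridge. Goes on first and innermost; nested there, its ridge is 5.7 mm higher than ridge_top
- angle_medium_center (a point): centre (half-way up) of the medium aluminium angle offcut: an L section with two equal legs 28 mm wide and 4 mm thick, 52 mm long, lying on its two leg edges like a tent with the ridge up; overall 52 (x) x 40 (y) x 23 mm high. Its ridge is 11.3 mm above this point, its leg edges 11.3 mm below. x runs along the ridge, z up. Its flat upright end faces, 52 mm apart, can be gripped near the ridge. Goes on second; nested there, its ridge is 11.3 mm higher than ridge_top
- angle_large_center (a point): centre (half-way up) of the large aluminium angle offcut: an L section with two equal legs 34 mm wide and 4 mm thick, 64 mm long, lying on its two leg edges like a tent with the ridge up; overall 64 (x) x 48 (y) x 27 mm high. Its ridge is 13.4 mm above this point, its leg edges 13.4 mm below. x runs along the ridge, z up. Its flat upright end faces, 64 mm apart, can be gripped near the ridge. Goes on last and outermost; nested there, its ridge is 17.0 mm higher than ridge_top
- channel_center (a point): centre (half-way up) of the aluminium channel offcut: a U section lying open side up, 58 (x, along its length) x 40 (y) x 18 mm high, walls and floor 4 mm thick. Can be gripped across its 40 mm width
- ridge_top (a point): middle of the top edge of the wooden ridge block in the offcut tray, 32 mm above the worktop. The ridge is a 90 degree roof shape like the angle offcuts, 30 mm long, running along x of this frame; its sloping sides are 20 mm wide, z up. The tray floor round it is 28 mm lower
- bay_floor (a point): middle of the empty flat bay of the offcut tray, on its floor 4 mm above the worktop; the bay is 112 mm (x, parallel to the ridge) by 117 mm (y). z up
- offcut_tray: grey offcut tray, fixed for the job, 120 (x) x 230 (y) mm, walls 4 mm thick and only 14 mm high. Origin at the centre of its underside; ridge block 55 mm to its +y side, flat bay centred 53 mm to its -y side, a low rib 13 mm high at y = +8 mm between them
- tee_center (a point): centre of a tee-section aluminium offcut that stays where it lies: a flat 36 mm wide flange with one thin 4 mm stem standing up from its middle, 56 mm long (x), 26 mm high
- square_tube_center (a point): centre of a square aluminium tube offcut that stays where it lies: closed box section 34 x 34 mm, 58 mm long (x), flat on top

How it is judged:
By the outcome, as a careful person would: the job done as asked, in the order asked, and still so for the second after the job is handed in, with the robot touching nothing.
It also fails if it takes over 88 s, if anything falls off the work surface, if the arm or the gripper's body presses on something with over 40 N, if the wrist force passes 120 N, or if a joint passes its speed limit or range.

### The arm

A 6-joint arm with a two-finger parallel gripper is mounted at the origin on a cart in front of the work surface, level with it; the furniture and walls round the work are solid. World frame = base frame: x ahead of the robot, y to its left, z up, the work surface at z = 0. Lengths are in mm, angles in rad, forces in N, time in s.
With the tool pointing down it reaches from about 300 to 775 mm from the base axis. Payload 14.6 kg.
Tool frame: the origin (TCP) lies at the very end of the fingers, on their centre line; the grasp point (between the pads) lies 19 mm behind it; z points along the fingers, y is the line along which they close (so a half turn about z gives the same grasp; the last joint's range is limited). The gripper opens to 85 mm and grips with 20 to 120 N. Pads are 22 mm wide; open, the fingers measure 114 mm over their backs; the gripper's body (76 mm by 85 mm) begins 54 mm behind the grasp point. The pads swing forward as they close: fully open they stand 13 mm farther back than shut.
Start: joints at [-1.396, 0.3, 1.521, -0, 1.321, -0.067], TCP at [131.691, -533.991, 231.281] pointing down, gripper open.
Joint ranges: [-3.03, 3.03], [-0.79, 2.21], [0.23, 2.52], [-1.04, 4.18], [0, 3.07], [-2.55, 2.55]. Speed limits (rad/s): [2.22, 2.22, 2.57, 3.14, 3.14, 3.14].

### API

Orientations are given as a unit quaternion [w, x, y, z].
In Python, from workcell import arm gives the robot as it stands.
- The arm moves only by the tool servo_tool, never from a script. Its argument "series" is a list of rows, each an object of numbers: "dx", "dy", "dz": the shift along the tool's x, y, z as a fraction of full scale; "ax", "ay", "az": the turn, a rotation vector about the tool's x, y, z as a fraction of full scale; "fingers": the opening, from -1 (shut) to 1 (fully open). In form: [{"dx": .., "dy": .., "dz": .., "ax": .., "ay": .., "az": .., "fingers": ..}, ...]. A call has 1 to 5 rows; each row is the pose to reach, as a shift and turn from the pose commanded when the call began, along the tool's axes at that moment, turning the shorter way round; what a row does not reach only later rows make up. Full scale, the value 1, is 500 mm for a shift and 180 degrees for a turn. A row lasts 1/10 s, in which the tool goes at most 50 mm and 8.59 degrees, less where a joint would pass 70% of its speed; a pose out of reach is approached as far as the arm can. A call with a number of a shift or a turn outside -1 to 1 is refused whole. A call with a gripper value outside its range is refused whole. The fingers move at their own pace and stop on an object; "force" is the grip in N (left out, the last holds). Time passes only in rows, so rows that repeat a pose let the fingers close. It gives the time, the measured TCP pose, the force, the opening and the grip force at its end, in the units of the state.
- arm.observe(): the state, without advancing time (a new reading comes with each control period).
- arm.snapshot(name): name is "side" or "top"; returns the picture (480x640x3 uint8, blue, green, red); there is no depth.
- arm.calibration(name): a dict with "fx", "fy", "cx", "cy" (pixels), "k1" (the pictures are not rectified: a ray, as slopes to the right and down, at radius r is drawn at 1 + k1 r^2 times it, then the intrinsics apply), "position" and "rotation" of the camera in the world. Camera axes: x right, y up, looking along -z (the intrinsics and any distortion apply to the point x, -y, -z); pixel columns grow to the right and rows downward; lengths in mm; the calibration is good to about 2 mm. A picture is of the moment at which its call begins. calibration takes no time and is no camera call.
- arm.job_done(): hands the job in; it is judged then, once.
Trained networks look in the newest picture that a camera, given by its name, has taken for a name from the list of things; names that differ only in an ending like _2 or _b are one class to them, and where a whole thing is asked for, a point or a joint stands for the part that bears it (a point fixed in the world has none). Each returns a list of dicts, best first, with "p" (0 to 1); they miss things now and then, are a little off and sometimes report something else, mostly with a low value. They report only what shows in the picture. A call takes as long as a camera call.
- arm.find_in(name, camera): "location" ([x, y, z] in mm, in the coordinates of the camera as it stood for that picture, good to about 4 mm: the middle of the surface that is visible of it).
- arm.place_of(name, camera): "location" ([x, y, z] in mm, in the coordinates of the camera as it stood for that picture, good to about 4 mm: a listed point, or the origin of a listed thing).
The state is a dict: "time": time; "joint_positions": joint angles; "joint_vel": joint speeds; "joint_efforts": joint torques, N m; "tcp_pos": TCP position; "tcp_rot": TCP orientation; "contact_force": force on the tool from outside, world axes, zero at the start; "torque": the same for the moment, N m; "width": finger opening in mm; "grasp_force": force on a finger pad.
Only numpy, scipy, OpenCV 4.12 (cv2) and the standard library are available. Lean on these libraries where they do the work, as an engineer would, in place of code of your own. Each camera call takes 0.05 s, during which the arm holds its last target. There are 200 camera calls.

## Working session

There is one attempt and no reset: what is moved stays moved. The work goes in short steps, Python scripts to look and compute and a tool call to move; the robot and the scene stay as the last step left them, time stands still between calls to the robot, and variables do not carry over. Pictures are saved under pics/ and viewed, at most 14 in all, crops included, and the job is handed in when it is done.

Besides the shell and the picture viewer there is one more tool, called after "Emit:" as name(argument=value, ...), one argument or row to a line, values as JSON. servo_tool: Moves the arm, as the interface text tells. Its arguments: {"type":"object","properties":{"series":{"type":"array","items":{"type":"object","properties":{"dx":{"type":"number","minimum":-1,"maximum":1},"dy":{"type":"number","minimum":-1,"maximum":1},"dz":{"type":"number","minimum":-1,"maximum":1},"ax":{"type":"number","minimum":-1,"maximum":1},"ay":{"type":"number","minimum":-1,"maximum":1},"az":{"type":"number","minimum":-1,"maximum":1},"fingers":{"type":"number"}}}},"force":{"type":"number"}},"required":["series"]}

```bash
mkdir -p pics
cat > h.py <<'E'
import numpy as np, cv2
from workcell import arm
from scipy.spatial.transform import Rotation as R
def cam(n):
    c=arm.calibration(n); r=np.array(c["rotation"],float)
    M=r if r.shape==(3,3) else R.from_quat(np.roll(r,-1)).as_matrix()
    return c,M,np.array(c["position"],float)
def toworld(n,p):
    c,M,t=cam(n); return M@np.array(p)+t
def pix(n,P):
    c,M,t=cam(n); q=(np.atleast_2d(P)-t)@M; a=q[:,0]/-q[:,2]; b=-q[:,1]/-q[:,2]
    s=1+c["k1"]*(a*a+b*b); return np.c_[c["fx"]*a*s+c["cx"],c["fy"]*b*s+c["cy"]]
def unpix(n,uv,z):
    c,M,t=cam(n); uv=np.atleast_2d(np.array(uv,float))
    K=np.array([[c["fx"],0,c["cx"]],[0,c["fy"],c["cy"]],[0,0,1.]])
    d0=np.c_[(uv[:,0]-c["cx"])/c["fx"],(uv[:,1]-c["cy"])/c["fy"]]; d=d0.copy()
    for _ in range(30): d=d0/(1+c["k1"]*(d**2).sum(1,keepdims=True))
    r=np.c_[d[:,0],-d[:,1],-np.ones(len(d))]@M.T
    return t+r*((z-t[2])/r[:,2])[:,None]
E
python3 - <<'E'
from h import *
for n in("top","side"):
    cv2.imwrite(f"pics/{n}0.png",arm.snapshot(n)); print(arm.calibration(n))
    for k in["angle_small_center","angle_medium_center","angle_large_center","channel_center","ridge_top","bay_floor","offcut_tray","tee_center","square_tube_center"]:
        print(n,k,[(round(d["p"],2),toworld(n,d["location"]).round(0).tolist(),pix(n,toworld(n,d["location"])).round(0).tolist()) for d in arm.place_of(k,n)[:3]])
print(arm.observe())
E
```

```text
{'fx': 567.9424282088031, 'fy': 567.9424282088031, 'cx': 314.8721178379924, 'cy': 232.08987330409545, 'k1': -0.1342306005560545, 'position': array([ 277.52466424, -173.5962092 , 1057.78355014]), 'rotation': array([ 0.71265621,  0.07064787, -0.06479121, -0.69493316])}
top angle_small_center [(0.87, [553.0, -301.0, 10.0], [[389.0, 197.0]])]
top angle_medium_center [(0.75, [438.0, -429.0, 12.0], [[456.0, 258.0]])]
top angle_large_center [(0.63, [548.0, -176.0, 13.0], [[323.0, 197.0]])]
top channel_center [(0.64, [436.0, -429.0, 10.0], [[457.0, 259.0]]), (0.6, [548.0, -423.0, 7.0], [[452.0, 201.0]])]
top ridge_top [(0.63, [546.0, 3.0, 29.0], [[228.0, 194.0]])]
top bay_floor [(0.71, [439.0, 12.0, 2.0], [[222.0, 253.0]])]
top offcut_tray [(0.67, [489.0, 9.0, 4.0], [[225.0, 226.0]])]
top tee_center [(0.75, [440.0, 10.0, 4.0], [[223.0, 252.0]]), (0.74, [431.0, -310.0, 11.0], [[394.0, 260.0]])]
top square_tube_center [(0.65, [434.0, -175.0, 17.0], [[321.0, 256.0]])]
{'fx': 452.3010360166985, 'fy': 452.3010360166985, 'cx': 318.465461606707, 'cy': 248.2466719914729, 'k1': 0.03363513414534381, '
[... 773 characters left out ...]
, 'joint_positions': array([-1.39562120e+00,  2.99867615e-01,  1.52098607e+00,  3.68779957e-05,
        1.32069757e+00, -6.66157720e-02]), 'joint_vel': array([-0.00119223,  0.00083711, -0.00181898, -0.00235509, -0.00018947,
        0.00085771]), 'joint_efforts': array([ 2.62340080e-03, -5.43346524e+01, -3.61978340e+01,  2.16778949e-05,
        5.75120466e-04, -5.41496900e-05]), 'tcp_pos': array([ 131.68966726, -533.99836027,  231.30425255]), 'tcp_rot': array([1.97011766e-05, 9.92701592e-01, 1.20596638e-01, 1.89621935e-05]), 'contact_force': array([ 0.8720688 , -0.64284632, -0.0226092 ]), 'torque': array([ 0.00260071, -0.00846368,  0.00745133]), 'grasp_force': 0.0, 'width': 85.59045457618514}
```

View pics/top0.png

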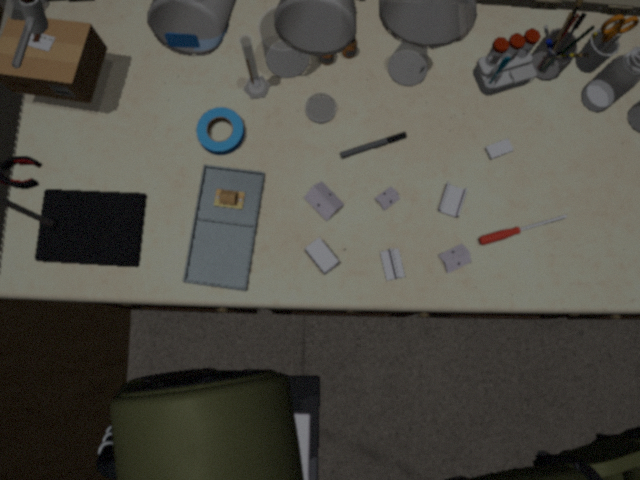

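View pics/side0.png

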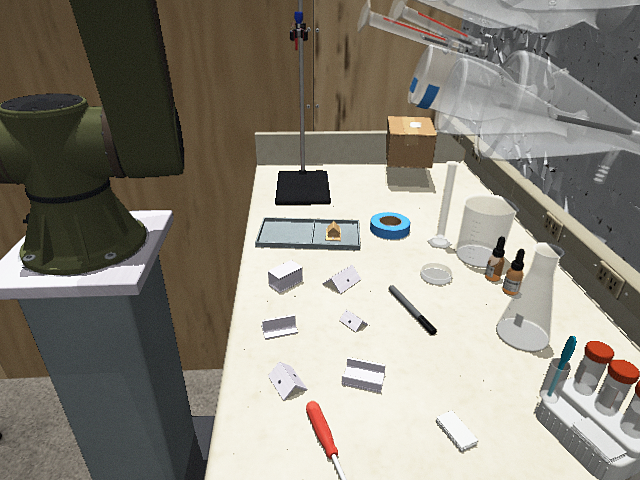

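```bash
cat >> h.py <<'E'
def ortho(n,img,x0,x1,y0,y1,z,s):
    # x up, y left; pixel u=(y1-y)*s, v=(x1-x)*s
    u,v=np.meshgrid(np.arange(int((y1-y0)*s)),np.arange(int((x1-x0)*s)))
    P=np.c_[x1-v.ravel()/s,y1-u.ravel()/s,np.full(u.size,z)]
    m=pix(n,P).astype(np.float32).reshape(u.shape+(2,))
    return cv2.remap(img,m[...,0],m[...,1],cv2.INTER_CUBIC)
E
python3 - <<'E'
from h import *
for n in("top","side"):
    im=cv2.imread(f"pics/{n}0.png")
    o=ortho(n,im,390,600,-470,-130,0,2.3)
    if n=="top": o=cv2.convertScaleAbs(o,alpha=1.6)
    cv2.imwrite(f"pics/{n}_o.png",o)
    o=ortho(n,im,400,590,-70,100,0 if n=="side" else 14,3)
    cv2.imwrite(f"pics/{n}_t.png",cv2.convertScaleAbs(o,alpha=1.5))
E
```

```text
(no output)
```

View pics/top_o.png

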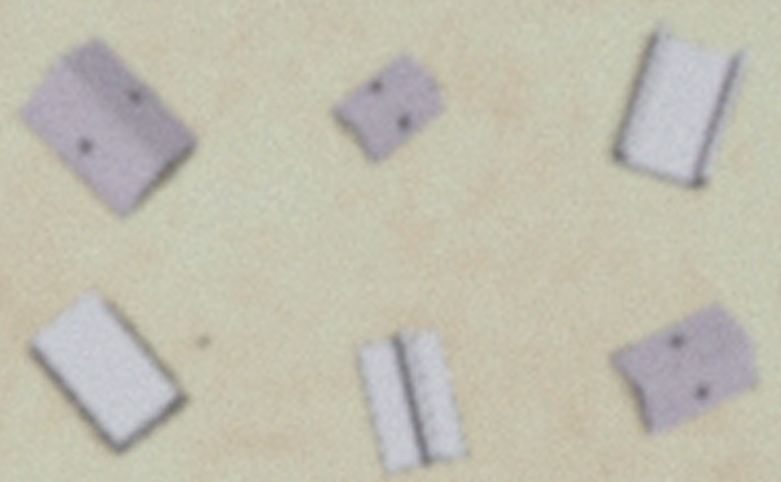

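View pics/side_o.png

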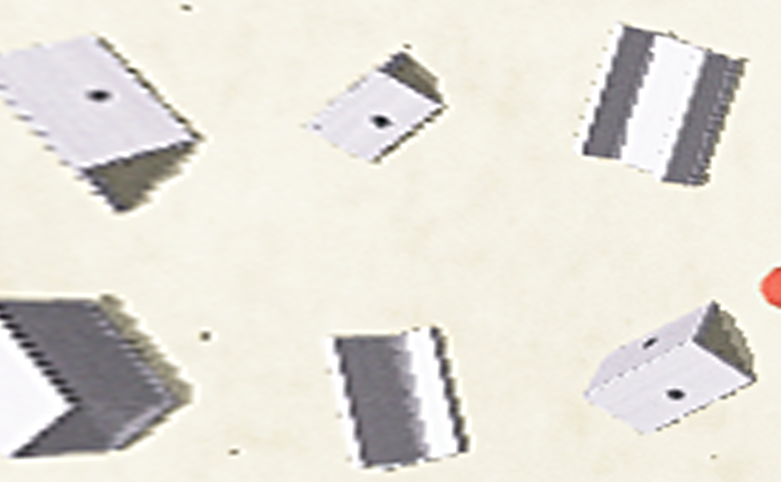

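View pics/top_t.png

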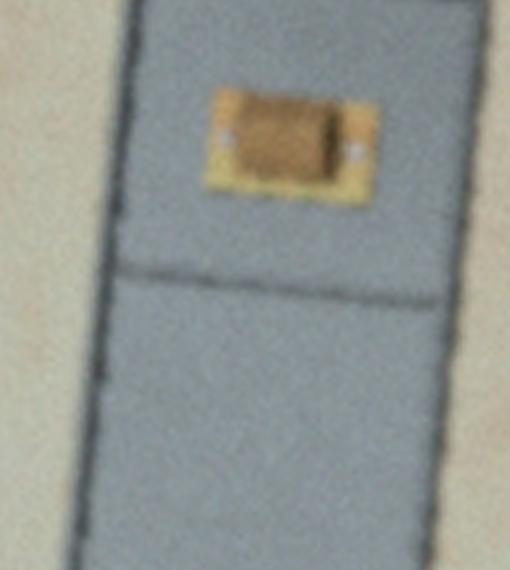

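```bash
cat >> h.py <<'E'
from scipy.optimize import minimize
def prism(L,prof):
    return np.array([[s*L/2,y,z] for s in(-1,1) for y,z in prof])
MOD={}
for k,L,w,h in(("small",40,31.1,18.4),("medium",52,39.6,22.6),("large",64,48.1,26.9)):
    MOD[k]=prism(L,[(-w/2,2.83),(-w/2+2.83,0),(w/2-2.83,0),(w/2,2.83),(0,h)])
MOD["channel"]=prism(58,[(-20,0),(20,0),(20,18),(-20,18)])
MOD["tray"]=np.array([[x,y,z] for x in(-60,60) for y in(-115,115) for z in(0,14)],float)
S=6
def place(m,q):
    c,s=np.cos(q[2]),np.sin(q[2]); return m@np.array([[c,s,0],[-s,c,0],[0,0,1]])+[q[0],q[1],q[3] if len(q)>3 else 0]
def fit(k,q0,imgs,cams=("top","side"),r=None,verbose=1):
    m=MOD[k]; data=[]
    for n in cams:
        D=imgs[n][...,0].astype(float)-imgs[n][...,2]
        c=pix(n,place(m,q0)); lo=np.floor(c.min(0)-14).astype(int); hi=np.ceil(c.max(0)+14).astype(int)
        lo=np.maximum(lo,0)
        d=cv2.GaussianBlur(D[lo[1]:hi[1],lo[0]:hi[0]],(0,0),.6)
        b=np.median(np.r_[d[0],d[-1],d[:,0],d[:,-1]])
        M=np.zeros(d.shape,np.uint8);cv2.fillConvexPoly(M,cv2.convexHull((c-lo).astype(np.int32)),1)
        f=np.median(d[M>0]); d=np.clip((d-(b+f)/2)/(f-b),-.5,.5)
        d=cv2.resize(d,None,fx=S,fy=S,interpolation=cv2.INTER_CUBIC)
        data.append((n,lo,d))
    def cost(p,full=0):
        q=np.array(q0,float)+[p[0],p[1],p[2]/30]; out=[]
        for n,lo,d in data:
            c=((pix(n,place(m,q))-lo+.5)*S-.5)
            M=np.zeros(d.shape,np.uint8)
            cv2.fillConvexPoly(M,cv2.convexHull(np.round(c*16).astype(np.int32)),1,shift=4)
            out.append(-(d*M).sum()/(np.abs(d)[d>0].sum()))
        return out if full else sum(out)
    best=None
    for y in(-4,0,4):
        o=minimize(cost,[0,0,y],method="Nelder-Mead",options=dict(initial_simplex=np.array([[0,0,y],[4,0,y],[0,4,y],[0,0,y+4]],float)))
        if best is None or o.fun<best.fun: best=o
    q=np.array(q0,float)+[best.x[0],best.x[1],best.x[2]/30]
    if verbose: print(k,cams,q[:2].round(1),"yaw",np.degrees(q[2]).round(1),np.round(cost(best.x,1),2))
    return q
E
cat > f0.py <<'E'
from h import *
im={n:cv2.imread(f"pics/{n}0.png") for n in("top","side")}
for k,q in dict(small=(554,-300,-.9),medium=(438,-428,-1.12),large=(548,-176,.8),channel=(551,-422,-.3),tray=(490,10,-1.65)).items():
    for c in(("top",),("side",),("top","side")): fit(k,q,im,c)
E
python3 f0.py
```

```text
small ('top',) [ 552.4 -298.9] yaw -52.8 [-0.97]
small ('side',) [ 552.8 -298.9] yaw -52.3 [-0.87]
small ('top', 'side') [ 552.5 -298.8] yaw -52.3 [-0.97 -0.87]
medium ('top',) [ 439.6 -428.3] yaw -63.5 [-0.98]
medium ('side',) [ 439.8 -426.4] yaw -63.0 [-0.87]
medium ('top', 'side') [ 439.9 -427.5] yaw -63.1 [-0.98 -0.87]Traceback (most recent call last):
  File "f0.py", line 4, in <module>
    for c in(("top",),("side",),("top","side")): fit(k,q,im,c)
                                                 ~~~^^^^^^^^^^
  File "h.py", line 59, in fit
    o=minimize(cost,[0,0,y],method="Nelder-Mead",options=dict(initial_simplex=np.array([[0,0,y],[4,0,y],[0,4,y],[0,0,y+4]],float)))
    res = _minimize_neldermead(fun, x0, args, callback, bounds=bounds,
                               **options)
    fxcc = func(xcc)
    fx = function(np.copy(x), *(wrapper_args + args))
  File "h.py", line 52, in cost
    c=((pix(n,place(m,q))-lo+.5)*S-.5)
        ~~~^^^^^^^^^^^^^^
  File "h.py", line 11, in pix
    c,M,t=cam(n); q=(np.atleast_2d(P)-t)@M; a=q[:,0]/-q[:,2]; b=-q[:,1]/-q[:,2]
          ~~~^^^
  File "h.py", line 5, in cam
    c=arm.calibration(n); r=np.array(c["rotation"],float)
ValueError: time passes only in moves, steps and waits
```

Excellent agreement. The calibration call needs caching.

```bash
sed -i 's/^def cam(n):/import functools\n@functools.lru_cache\ndef cam(n):/' h.py; python3 f0.py
python3 - <<'E'
from h import *
im=cv2.imread("pics/side0.png"); c=pix("side",[490,10,10])[0].astype(int)
cv2.imwrite("pics/side_tray.png",cv2.resize(im[190:270,245:395],None,fx=5,fy=5,interpolation=cv2.INTER_CUBIC)); print(arm.observe()["time"])
E
```

```text
small ('top',) [ 552.4 -298.9] yaw -52.8 [-0.97]
small ('side',) [ 552.8 -298.9] yaw -52.3 [-0.87]
small ('top', 'side') [ 552.5 -298.8] yaw -52.3 [-0.97 -0.87]
medium ('top',) [ 439.6 -428.3] yaw -63.5 [-0.98]
medium ('side',) [ 439.8 -426.4] yaw -63.0 [-0.87]
medium ('top', 'side') [ 439.9 -427.5] yaw -63.1 [-0.98 -0.87]
large ('top',) [ 544.6 -177.3] yaw 44.9 [-0.99]
large ('side',) [ 546.9 -177.2] yaw 44.5 [-0.72]
large ('top', 'side') [ 545.8 -177.5] yaw 44.4 [-0.98 -0.72]
channel ('top',) [ 550.9 -423.6] yaw -18.6 [-0.97]
channel ('side',) [ 552.8 -424. ] yaw -18.0 [-0.96]
channel ('top', 'side') [ 552.2 -423.9] yaw -18.1 [-0.96 -0.96]
tray ('top',) [488.3  10.6] yaw -96.3 [-0.89]
tray ('side',) [490.2   9.7] yaw -96.6 [-0.81]
tray ('top', 'side') [489.5  10.4] yaw -96.4 [-0.89 -0.81]
1.0
```

View pics/side_tray.png

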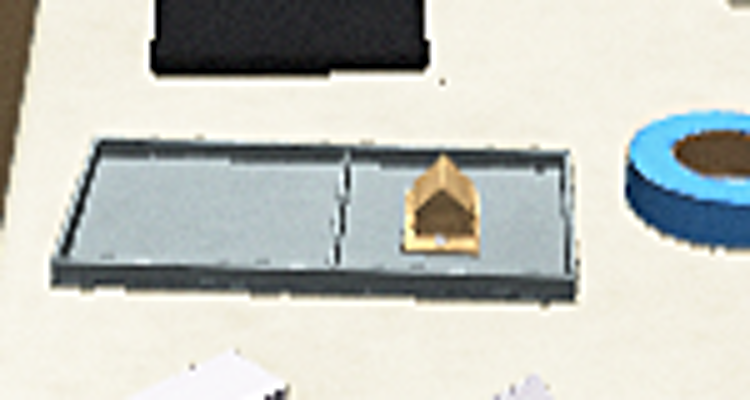

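```bash
cat > go.py <<'E'
import sys
from h import *
def st():
    o=arm.observe(); M=R.from_quat(np.roll(o["tcp_rot"],-1)).as_matrix(); return o,M
def go(x,y,z,g):
    o,M=st(); gc=np.degrees(np.arctan2(M[1,1],M[0,1]))
    d=(M.T@(np.array([x,y,z])-o["tcp_pos"]))/500
    # wanted frame: exactly down, tool y at angle g (any half turn nearest)
    dg=g-gc; dg=(dg+180)%360-180
    a=np.radians(gc+dg); yv=np.array([np.cos(a),np.sin(a),0]); zv=np.array([0,0,-1.]); W=np.c_[np.cross(yv,zv),yv,zv]
    rv=R.from_matrix(M.T@W).as_rotvec()/np.pi
    print("pos",o["tcp_pos"].round(1),"g",round(gc,1),"q6",round(o["joint_positions"][5],2),"w",round(o["width"],1),"F",o["contact_force"].round(1),"t",round(o["time"],1))
    print("  d",d.round(4),"a",rv.round(4),"rows>=",round(max(np.linalg.norm(d)*10,abs(rv[2])*180/8.59),1))
if __name__=="__main__": go(*map(float,sys.argv[1:]))
E
python3 go.py 552.5 -298.8 60 -52.3
```

```text
pos [ 131.7 -534.   231.3] g -76.1 q6 -0.07 w 85.6 F [ 0.9 -0.6 -0. ] t 1.0
  d [ 0.9298 -0.2552  0.3426] a [ 0.     -0.     -0.1325] rows>= 10.2
```

Emit:
servo_tool(
  series=[
    {"dx": 0.93,"dy": -0.255,"dz": 0.2,"az": -0.1325,"fingers": 0.5},
    {"dx": 0.93,"dy": -0.255,"dz": 0.2,"az": -0.1325,"fingers": 0.5},
    {"dx": 0.93,"dy": -0.255,"dz": 0.2,"az": -0.1325,"fingers": 0.5},
    {"dx": 0.93,"dy": -0.255,"dz": 0.2,"az": -0.1325,"fingers": 0.5},
    {"dx": 0.93,"dy": -0.255,"dz": 0.2,"az": -0.1325,"fingers": 0.5},
  ],
  force=30,
)

```text
validation failed for argument at $.se...
```

```bash
python3 go.py 552.5 -298.8 60 -52.3
```

```text
pos [ 131.7 -534.   231.3] g -76.1 q6 -0.07 w 85.6 F [ 0.9 -0.6 -0. ] t 1.0
  d [ 0.9298 -0.2552  0.3426] a [ 0.     -0.     -0.1325] rows>= 10.2
```

Emit:
servo_tool(
  series=[
    {"dx": 0.93,"dy": -0.255,"dz": 0.2,"ax": 0,"ay": 0,"az": -0.132,"fingers": 0.5},
    {"dx": 0.93,"dy": -0.255,"dz": 0.2,"ax": 0,"ay": 0,"az": -0.132,"fingers": 0.5},
    {"dx": 0.93,"dy": -0.255,"dz": 0.2,"ax": 0,"ay": 0,"az": -0.132,"fingers": 0.5},
    {"dx": 0.93,"dy": -0.255,"dz": 0.2,"ax": 0,"ay": 0,"az": -0.132,"fingers": 0.5},
    {"dx": 0.93,"dy": -0.255,"dz": 0.2,"ax": 0,"ay": 0,"az": -0.132,"fingers": 0.5},
  ],
  force=30,
)

```text
time: 1.5
tcp_pos: [346.9, -413.4, 180.3]
tcp_rot: [0.0, 0.947, 0.322, 0.0]
contact_force: [-0.0, -0.9, 0.6]
width: 63.4
grasp_force: 0.0
```

```bash
python3 go.py 552.5 -298.8 60 -52.3
```

```text
pos [ 346.9 -413.4  180.3] g -52.4 q6 -0.03 w 63.4 F [-0.  -0.9  0.6] t 1.5
  d [0.4656 0.0693 0.2407] a [ 0.0002  0.     -0.0004] rows>= 5.3
```

Emit:
servo_tool(
  series=[
    {"dx": 0.465,"dy": 0.069,"dz": 0.24,"ax": 0,"ay": 0,"az": 0,"fingers": 0.5},
    {"dx": 0.465,"dy": 0.069,"dz": 0.24,"ax": 0,"ay": 0,"az": 0,"fingers": 0.5},
    {"dx": 0.465,"dy": 0.069,"dz": 0.24,"ax": 0,"ay": 0,"az": 0,"fingers": 0.5},
    {"dx": 0.465,"dy": 0.069,"dz": 0.24,"ax": 0,"ay": 0,"az": 0,"fingers": 0.5},
    {"dx": 0.465,"dy": 0.069,"dz": 0.24,"ax": 0,"ay": 0,"az": 0,"fingers": 0.5},
  ],
)

```text
time: 2.0
tcp_pos: [541.3, -304.9, 65.9]
tcp_rot: [0.0, 0.947, 0.322, 0.0]
contact_force: [0.3, -1.3, 0.3]
width: 64.4
grasp_force: 0.0
```

Emit:
servo_tool(
  series=[
    {"dx": 0,"dy": 0,"dz": 0,"ax": 0,"ay": 0,"az": 0,"fingers": 0.5},
    {"dx": 0,"dy": 0,"dz": 0,"ax": 0,"ay": 0,"az": 0,"fingers": 0.5},
  ],
)

```text
time: 2.2
tcp_pos: [540.0, -305.4, 66.1]
tcp_rot: [-0.0, 0.946, 0.323, -0.0]
contact_force: [-0.4, -0.5, 0.1]
width: 64.0
grasp_force: 0.0
```

```bash
python3 go.py 552.5 -298.8 3 -52.3; python3 -c "
from h import *
cv2.imwrite('pics/s1.png',cv2.resize(arm.snapshot('side')[220:400,250:450],None,fx=4,fy=4,interpolation=cv2.INTER_CUBIC))"
```

```text
pos [ 540.  -305.4   66.1] g -52.3 q6 0.34 w 64.0 F [-0.4 -0.5  0.1] t 2.2
  d [0.028  0.005  0.1261] a [-0.0004  0.0002  0.    ] rows>= 1.3
```

View pics/s1.png

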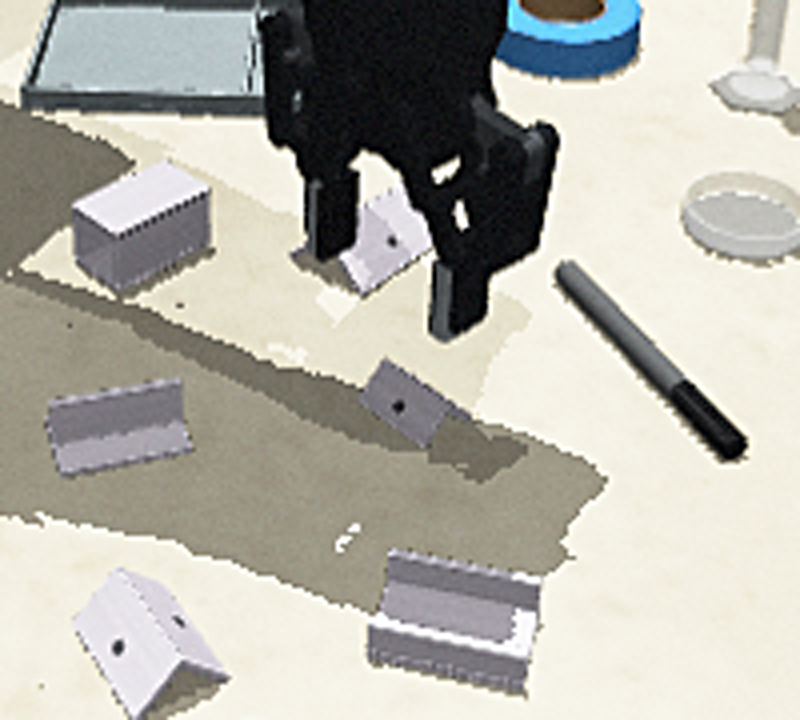

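```bash
python3 -c "
from h import *
a=np.radians(-52.3);u=np.array([np.cos(a),np.sin(a),0]);p=np.array([540,-305.4,66.1])
for b in(0,5,10): print(b,pix('side',[p+u*s*(32+7)+[0,0,b] for s in(-1,1)]).round(1).tolist())"
```

```text
0 [[331.0, 283.4], [364.4, 305.5]]
5 [[331.1, 281.0], [364.6, 302.9]]
10 [[331.1, 278.6], [364.8, 300.4]]
```

Emit:
servo_tool(
  series=[
    {"dx": 0.028,"dy": 0.005,"dz": 0.07,"ax": 0,"ay": 0,"az": 0,"fingers": 0.5},
    {"dx": 0.028,"dy": 0.005,"dz": 0.1,"ax": 0,"ay": 0,"az": 0,"fingers": 0.5},
    {"dx": 0.028,"dy": 0.005,"dz": 0.124,"ax": 0,"ay": 0,"az": 0,"fingers": 0.5},
    {"dx": 0.028,"dy": 0.005,"dz": 0.124,"ax": 0,"ay": 0,"az": 0,"fingers": 0.5},
    {"dx": 0.028,"dy": 0.005,"dz": 0.124,"ax": 0,"ay": 0,"az": 0,"fingers": 0.5},
  ],
)

```text
time: 2.75
tcp_pos: [552.3, -300.3, 5.8]
tcp_rot: [0.0, 0.947, 0.322, 0.0]
contact_force: [0.1, 0.3, 0.3]
width: 63.9
grasp_force: 0.0
```

```bash
python3 go.py 552.5 -298.8 3 -52.3
```

```text
pos [ 552.3 -300.3    5.8] g -52.4 q6 0.36 w 63.9 F [0.1 0.3 0.3] t 2.8
  d [ 0.0021 -0.0021  0.0056] a [ 0.0003 -0.0001 -0.0007] rows>= 0.1
```

Emit:
servo_tool(
  series=[
    {"dx": 0.002,"dy": -0.002,"dz": 0.005,"ax": 0,"ay": 0,"az": 0,"fingers": 0.2},
    {"dx": 0.002,"dy": -0.002,"dz": 0.005,"ax": 0,"ay": 0,"az": 0,"fingers": -0.5},
    {"dx": 0.002,"dy": -0.002,"dz": 0.005,"ax": 0,"ay": 0,"az": 0,"fingers": -1},
    {"dx": 0.002,"dy": -0.002,"dz": 0.005,"ax": 0,"ay": 0,"az": 0,"fingers": -1},
    {"dx": 0.002,"dy": -0.002,"dz": 0.005,"ax": 0,"ay": 0,"az": 0,"fingers": -1},
  ],
  force=30,
)

```text
time: 3.25
tcp_pos: [552.8, -298.3, 3.0]
tcp_rot: [0.0, 0.947, 0.322, 0.0]
contact_force: [-1.3, -0.3, 6.7]
width: 39.2
grasp_force: 31.1
```

Emit:
servo_tool(
  series=[
    {"dx": 0,"dy": 0,"dz": 0,"ax": 0,"ay": 0,"az": 0,"fingers": -1},
    {"dx": 0,"dy": 0,"dz": 0,"ax": 0,"ay": 0,"az": 0,"fingers": -1},
    {"dx": 0,"dy": 0,"dz": 0,"ax": 0,"ay": 0,"az": 0,"fingers": -1},
  ],
)

```text
time: 3.55
tcp_pos: [552.8, -298.3, 2.9]
tcp_rot: [0.0, 0.947, 0.322, 0.0]
contact_force: [-2.8, -0.0, 6.0]
width: 39.1
grasp_force: 31.1
```

```bash
python3 go.py 552.5 -298.8 60 -52.3
```

```text
pos [ 552.8 -298.3    2.9] g -52.4 q6 0.36 w 39.1 F [-2.8 -0.   6. ] t 3.5
  d [-0.0011  0.0004 -0.1141] a [ 0.0003 -0.0001 -0.0005] rows>= 1.1
```

Emit:
servo_tool(
  series=[
    {"dx": 0,"dy": 0,"dz": -0.06,"ax": 0,"ay": 0,"az": 0,"fingers": -1},
    {"dx": 0,"dy": 0,"dz": -0.13,"ax": 0,"ay": 0,"az": 0,"fingers": -1},
    {"dx": 0,"dy": 0,"dz": -0.13,"ax": 0,"ay": 0,"az": 0,"fingers": -1},
    {"dx": 0,"dy": 0,"dz": -0.13,"ax": 0,"ay": 0,"az": 0,"fingers": -1},
  ],
)

```text
time: 3.95
tcp_pos: [552.8, -298.2, 67.8]
tcp_rot: [0.0, 0.947, 0.322, 0.0]
contact_force: [0.4, 0.7, -0.6]
width: 38.7
grasp_force: 30.6
```

```bash
python3 go.py 544.3 4.3 70 -96.4
```

```text
pos [ 552.8 -298.2   67.8] g -52.4 q6 0.36 w 38.7 F [ 0.4  0.7 -0.6] t 4.0
  d [ 0.3558 -0.4895 -0.0048] a [ 3.000e-04 -2.000e-04  2.445e-01] rows>= 6.1
```

Emit:
servo_tool(
  series=[
    {"dx": 0.356,"dy": -0.49,"dz": -0.005,"ax": 0,"ay": 0,"az": 0.244,"fingers": -1},
    {"dx": 0.356,"dy": -0.49,"dz": -0.005,"ax": 0,"ay": 0,"az": 0.244,"fingers": -1},
    {"dx": 0.356,"dy": -0.49,"dz": -0.005,"ax": 0,"ay": 0,"az": 0.244,"fingers": -1},
    {"dx": 0.356,"dy": -0.49,"dz": -0.005,"ax": 0,"ay": 0,"az": 0.244,"fingers": -1},
    {"dx": 0.356,"dy": -0.49,"dz": -0.005,"ax": 0,"ay": 0,"az": 0.244,"fingers": -1},
  ],
)

```text
time: 4.45
tcp_pos: [545.2, -56.4, 68.1]
tcp_rot: [-0.0, 0.999, -0.034, -0.001]
contact_force: [0.7, 0.2, 0.1]
width: 38.6
grasp_force: 30.6
```

```bash
python3 go.py 544.3 4.3 70 -96.4
```

```text
pos [545.2 -56.4  68.1] g -93.9 q6 1.47 w 38.6 F [0.7 0.2 0.1] t 4.5
  d [-0.01   -0.121  -0.0037] a [-0.0001  0.0006  0.0137] rows>= 1.2
```

Emit:
servo_tool(
  series=[
    {"dx": -0.01,"dy": -0.11,"dz": 0.01,"ax": 0,"ay": 0,"az": 0.014,"fingers": -1},
    {"dx": -0.01,"dy": -0.11,"dz": 0.01,"ax": 0,"ay": 0,"az": 0.014,"fingers": -1},
    {"dx": -0.01,"dy": -0.11,"dz": 0.01,"ax": 0,"ay": 0,"az": 0.014,"fingers": -1},
    {"dx": -0.01,"dy": -0.11,"dz": 0.01,"ax": 0,"ay": 0,"az": 0.014,"fingers": -1},
    {"dx": -0.01,"dy": -0.11,"dz": 0.01,"ax": 0,"ay": 0,"az": 0.014,"fingers": -1},
  ],
)

```text
time: 4.95
tcp_pos: [544.6, -4.5, 64.0]
tcp_rot: [0.0, 0.999, -0.054, -0.0]
contact_force: [-0.0, 0.2, 0.0]
width: 38.8
grasp_force: 30.6
```

```bash
python3 go.py 544.3 4.3 45 -96.4; python3 -c "
from h import *
cv2.imwrite('pics/s2.png',cv2.resize(arm.snapshot('side')[160:280,240:420],None,fx=4.4,fy=4.4,interpolation=cv2.INTER_CUBIC))"
```

```text
pos [544.6  -4.5  64. ] g -96.2 q6 1.6 w 38.8 F [-0.   0.2  0. ] t 5.0
  d [-0.0024 -0.0174  0.0381] a [0.     0.0001 0.0011] rows>= 0.4
```

View pics/s2.png

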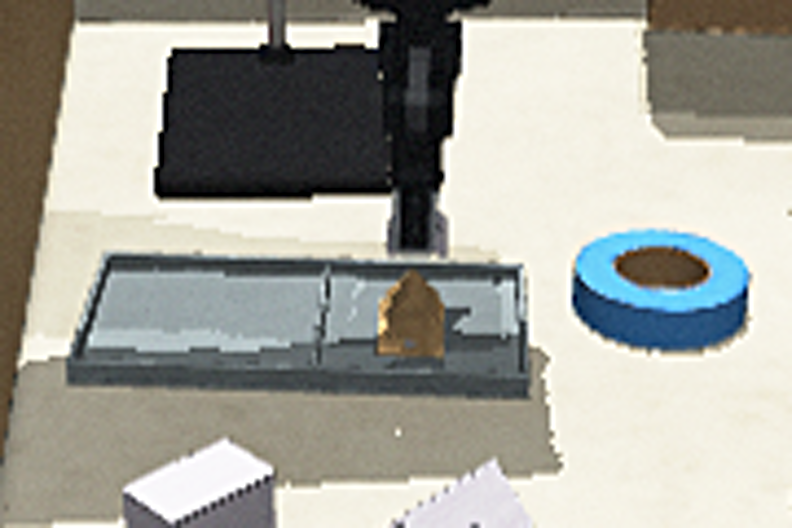

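```bash
python3 -c "
from h import *
a=np.radians(-96.2);u=np.array([np.cos(a),np.sin(a),0]);p=np.array([544.6,-4.5,64])
print('exp finger tip ctr',pix('side',[p+u*34+[0,0,b] for b in (0,8)]).round(1).tolist(),'seen 335,217')
a=np.radians(-96.4);u=np.array([np.cos(a),np.sin(a),0])
print('exp ridge ends',pix('side',[np.array([544.3,4.3,32])+u*s*15 for s in (-1,1)]).round(1).tolist())"
```

```text
exp finger tip ctr [[333.4, 219.3], [333.5, 215.9]] seen 335,217
exp ridge ends [[333.1, 220.0], [332.7, 226.3]]
```

Emit:
servo_tool(
  series=[
    {"dx": -0.002,"dy": -0.018,"dz": 0.02,"ax": 0,"ay": 0,"az": 0.001,"fingers": -1},
    {"dx": -0.002,"dy": -0.018,"dz": 0.04,"ax": 0,"ay": 0,"az": 0.001,"fingers": -1},
    {"dx": -0.002,"dy": -0.018,"dz": 0.04,"ax": 0,"ay": 0,"az": 0.001,"fingers": -1},
    {"dx": -0.002,"dy": -0.018,"dz": 0.04,"ax": 0,"ay": 0,"az": 0.001,"fingers": -1},
  ],
)

```text
time: 5.4
tcp_pos: [544.4, 5.9, 43.8]
tcp_rot: [-0.0, 0.998, -0.055, -0.0]
contact_force: [-0.0, 0.7, -0.5]
width: 39.2
grasp_force: 30.6
```

```bash
python3 go.py 544.3 4.3 22.2 -96.4
```

```text
pos [544.4   5.9  43.8] g -96.3 q6 1.62 w 39.2 F [-0.   0.7 -0.5] t 5.4
  d [0.0002 0.0031 0.0433] a [0.     0.0003 0.0006] rows>= 0.4
```

Emit:
servo_tool(
  series=[
    {"dx": -0.002,"dy": 0.003,"dz": 0.015,"ax": 0,"ay": 0,"az": 0,"fingers": -1},
    {"dx": -0.002,"dy": 0.003,"dz": 0.03,"ax": 0,"ay": 0,"az": 0,"fingers": -1},
    {"dx": -0.002,"dy": 0.003,"dz": 0.036,"ax": 0,"ay": 0,"az": 0,"fingers": -1},
    {"dx": -0.002,"dy": 0.003,"dz": 0.036,"ax": 0,"ay": 0,"az": 0,"fingers": -1},
    {"dx": -0.002,"dy": 0.003,"dz": 0.036,"ax": 0,"ay": 0,"az": 0,"fingers": -1},
  ],
)

```text
time: 5.9
tcp_pos: [543.5, 4.5, 26.4]
tcp_rot: [0.0, 0.998, -0.055, 0.0]
contact_force: [-0.4, 0.5, -0.5]
width: 38.8
grasp_force: 30.6
```

```bash
python3 go.py 543.3 4.3 22.2 -96.4
```

```text
pos [543.5   4.5  26.4] g -96.3 q6 1.62 w 38.8 F [-0.4  0.5 -0.5] t 5.9
  d [-0.0003  0.0005  0.0083] a [ 0.     -0.      0.0006] rows>= 0.1
```

Emit:
servo_tool(
  series=[
    {"dx": 0,"dy": 0,"dz": 0.003,"ax": 0,"ay": 0,"az": 0,"fingers": -1},
    {"dx": 0,"dy": 0,"dz": 0.006,"ax": 0,"ay": 0,"az": 0,"fingers": -1},
    {"dx": 0,"dy": 0,"dz": 0.006,"ax": 0,"ay": 0,"az": 0,"fingers": -1},
    {"dx": 0,"dy": 0,"dz": 0.006,"ax": 0,"ay": 0,"az": 0,"fingers": -1},
  ],
)

```text
time: 6.3
tcp_pos: [543.4, 4.5, 23.3]
tcp_rot: [-0.0, 0.998, -0.055, 0.0]
contact_force: [-1.0, 0.3, 0.0]
width: 38.8
grasp_force: 30.6
```

```bash
python3 go.py 543.3 4.3 22.2 -96.4
```

```text
pos [543.4   4.5  23.3] g -96.3 q6 1.62 w 38.8 F [-1.   0.3  0. ] t 6.3
  d [-0.0002  0.0005  0.0023] a [-0.     -0.      0.0006] rows>= 0.0
```

Emit:
servo_tool(
  series=[
    {"dx": 0,"dy": 0,"dz": 0.002,"ax": 0,"ay": 0,"az": 0,"fingers": -1},
    {"dx": 0,"dy": 0,"dz": 0.003,"ax": 0,"ay": 0,"az": 0,"fingers": -1},
    {"dx": 0,"dy": 0,"dz": 0.003,"ax": 0,"ay": 0,"az": 0,"fingers": -1},
  ],
)

```text
time: 6.6
tcp_pos: [543.5, 4.5, 22.5]
tcp_rot: [0.0, 0.998, -0.055, 0.0]
contact_force: [-4.4, 0.6, 9.0]
width: 38.9
grasp_force: 31.4
```

Emit:
servo_tool(
  series=[
    {"dx": 0,"dy": 0,"dz": 0,"ax": 0,"ay": 0,"az": 0,"fingers": 0.1},
    {"dx": 0,"dy": 0,"dz": 0,"ax": 0,"ay": 0,"az": 0,"fingers": 0.4},
    {"dx": 0,"dy": 0,"dz": 0,"ax": 0,"ay": 0,"az": 0,"fingers": 0.4},
    {"dx": 0,"dy": 0,"dz": 0,"ax": 0,"ay": 0,"az": 0,"fingers": 0.4},
  ],
)

```text
time: 7.0
tcp_pos: [543.4, 4.5, 21.7]
tcp_rot: [-0.0, 0.998, -0.055, -0.0]
contact_force: [-1.2, 0.6, 0.2]
width: 60.0
grasp_force: 0.0
```

Emit:
servo_tool(
  series=[
    {"dx": 0,"dy": 0,"dz": -0.04,"ax": 0,"ay": 0,"az": 0,"fingers": 0.4},
    {"dx": 0,"dy": 0,"dz": -0.12,"ax": 0,"ay": 0,"az": 0,"fingers": 0.6},
    {"dx": 0,"dy": 0,"dz": -0.16,"ax": 0,"ay": 0,"az": 0,"fingers": 0.6},
    {"dx": 0,"dy": 0,"dz": -0.16,"ax": 0,"ay": 0,"az": 0,"fingers": 0.6},
  ],
)

```text
time: 7.4
tcp_pos: [544.8, 4.4, 104.7]
tcp_rot: [0.0, 0.998, -0.055, 0.003]
contact_force: [0.2, -0.8, -0.5]
width: 68.5
grasp_force: 0.0
```

```bash
python3 go.py 439.9 -427.8 100 -63.2;python3 -c "
from h import *
print(toworld('side',arm.place_of('angle_small_center','side')[0]['location']) if arm.snapshot('side') is not None else 0)"
```

```text
pos [544.8   4.4 104.7] g -96.3 q6 1.62 w 68.5 F [ 0.2 -0.8 -0.5] t 7.4
  d [-0.1138  0.8823  0.0086] a [ 0.0004 -0.0016 -0.1839] rows>= 8.9
[546.24991326   4.48024067  22.77153764]
```

Emit:
servo_tool(
  series=[
    {"dx": -0.114,"dy": 0.882,"dz": 0.009,"ax": 0,"ay": 0,"az": -0.184,"fingers": 0.6},
    {"dx": -0.114,"dy": 0.882,"dz": 0.009,"ax": 0,"ay": 0,"az": -0.184,"fingers": 0.6},
    {"dx": -0.114,"dy": 0.882,"dz": 0.009,"ax": 0,"ay": 0,"az": -0.184,"fingers": 0.6},
    {"dx": -0.114,"dy": 0.882,"dz": 0.009,"ax": 0,"ay": 0,"az": -0.184,"fingers": 0.6},
    {"dx": -0.114,"dy": 0.882,"dz": 0.009,"ax": 0,"ay": 0,"az": -0.184,"fingers": 0.6},
  ],
)

```text
time: 8.0
tcp_pos: [488.4, -220.6, 98.0]
tcp_rot: [-0.001, 0.972, 0.235, -0.001]
contact_force: [0.7, -0.4, 0.4]
width: 68.1
grasp_force: 0.0
```

```bash
python3 go.py 439.9 -427.8 70 -63.2;python3 -c "
from h import *
cv2.imwrite('pics/s3.png',cv2.resize(arm.snapshot('side')[190:270,245:395],None,fx=5,fy=5,interpolation=cv2.INTER_CUBIC))"
```

```text
pos [ 488.4 -220.6   98. ] g -62.9 q6 0.6 w 68.1 F [ 0.7 -0.4  0.4] t 8.0
  d [-0.2753  0.3245  0.0558] a [-0.0006  0.0004  0.0019] rows>= 4.3
```

View pics/s3.png

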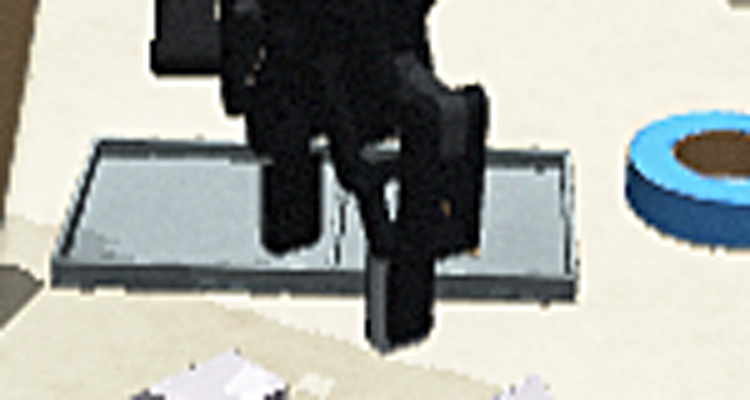

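Emit:
servo_tool(
  series=[
    {"dx": -0.275,"dy": 0.324,"dz": 0.056,"ax": 0,"ay": 0,"az": 0.002,"fingers": 0.7},
    {"dx": -0.275,"dy": 0.324,"dz": 0.056,"ax": 0,"ay": 0,"az": 0.002,"fingers": 0.7},
    {"dx": -0.275,"dy": 0.324,"dz": 0.056,"ax": 0,"ay": 0,"az": 0.002,"fingers": 0.7},
    {"dx": -0.275,"dy": 0.324,"dz": 0.056,"ax": 0,"ay": 0,"az": 0.002,"fingers": 0.7},
    {"dx": -0.275,"dy": 0.324,"dz": 0.056,"ax": 0,"ay": 0,"az": 0.002,"fingers": 0.7},
  ],
)

```text
time: 8.55
tcp_pos: [437.6, -429.3, 69.0]
tcp_rot: [-0.001, 0.974, 0.227, -0.001]
contact_force: [0.9, 0.3, -0.1]
width: 72.7
grasp_force: 0.0
```

Emit:
servo_tool(
  series=[
    {"dx": 0,"dy": 0,"dz": 0,"ax": 0,"ay": 0,"az": 0,"fingers": 0.7},
    {"dx": 0,"dy": 0,"dz": 0,"ax": 0,"ay": 0,"az": 0,"fingers": 0.7},
  ],
)

```text
time: 8.75
tcp_pos: [439.9, -425.0, 70.5]
tcp_rot: [-0.001, 0.973, 0.229, -0.0]
contact_force: [1.0, 0.8, 0.6]
width: 72.8
grasp_force: 0.0
```

```bash
python3 go.py 439.9 -427.8 5 -63.2;python3 -c "
from h import *
im=arm.snapshot('side')
cv2.imwrite('pics/s4.png',cv2.resize(im[190:270,245:395],None,fx=5,fy=5,interpolation=cv2.INTER_CUBIC));cv2.imwrite('pics/s4f.png',im)"
```

```text
pos [ 439.9 -425.    70.5] g -63.5 q6 0.28 w 72.8 F [1.  0.8 0.6] t 8.8
  d [-0.0024  0.0052  0.1309] a [-0.0006  0.0001 -0.0019] rows>= 1.3
```

View pics/s4.png

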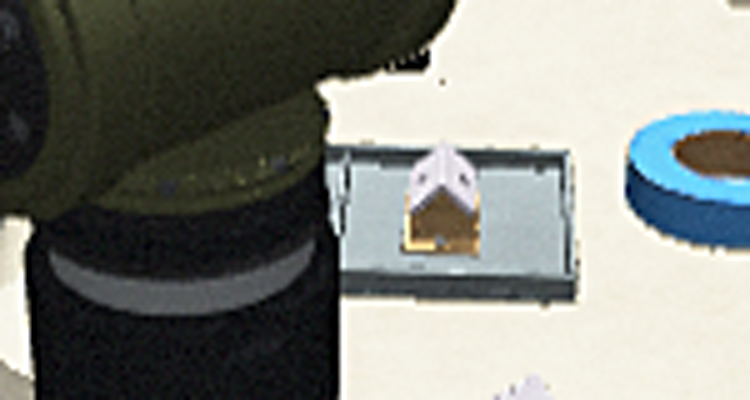

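Emit:
servo_tool(
  series=[
    {"dx": -0.002,"dy": 0.005,"dz": 0.07,"ax": 0,"ay": 0,"az": -0.002,"fingers": 0.7},
    {"dx": -0.002,"dy": 0.005,"dz": 0.1,"ax": 0,"ay": 0,"az": -0.002,"fingers": 0.7},
    {"dx": -0.002,"dy": 0.005,"dz": 0.13,"ax": 0,"ay": 0,"az": -0.002,"fingers": 0.7},
    {"dx": -0.002,"dy": 0.005,"dz": 0.13,"ax": 0,"ay": 0,"az": -0.002,"fingers": 0.7},
    {"dx": -0.002,"dy": 0.005,"dz": 0.13,"ax": 0,"ay": 0,"az": -0.002,"fingers": 0.7},
  ],
)

```text
time: 9.3
tcp_pos: [440.5, -428.7, 7.0]
tcp_rot: [0.0, 0.973, 0.232, 0.0]
contact_force: [0.4, 0.3, 0.6]
width: 72.9
grasp_force: 0.0
```

```bash
python3 go.py 439.9 -427.8 5 -63.2
```

```text
pos [ 440.5 -428.7    7. ] g -63.2 q6 0.27 w 72.9 F [0.4 0.3 0.6] t 9.3
  d [-0.0003 -0.0022  0.004 ] a [ 0.0001 -0.      0.0002] rows>= 0.0
```

Emit:
servo_tool(
  series=[
    {"dx": 0,"dy": -0.002,"dz": 0.003,"ax": 0,"ay": 0,"az": 0,"fingers": 0.3},
    {"dx": 0,"dy": -0.002,"dz": 0.003,"ax": 0,"ay": 0,"az": 0,"fingers": -0.3},
    {"dx": 0,"dy": -0.002,"dz": 0.003,"ax": 0,"ay": 0,"az": 0,"fingers": -1},
    {"dx": 0,"dy": -0.002,"dz": 0.003,"ax": 0,"ay": 0,"az": 0,"fingers": -1},
    {"dx": 0,"dy": -0.002,"dz": 0.003,"ax": 0,"ay": 0,"az": 0,"fingers": -1},
  ],
)

```text
time: 9.8
tcp_pos: [440.1, -428.3, 5.9]
tcp_rot: [0.001, 0.973, 0.232, 0.0]
contact_force: [-0.5, 0.2, 7.3]
width: 51.0
grasp_force: 31.2
```

Emit:
servo_tool(
  series=[
    {"dx": 0,"dy": 0,"dz": 0,"ax": 0,"ay": 0,"az": 0,"fingers": -1},
    {"dx": 0,"dy": 0,"dz": 0,"ax": 0,"ay": 0,"az": 0,"fingers": -1},
  ],
)

```text
time: 10.0
tcp_pos: [440.1, -428.3, 5.9]
tcp_rot: [0.001, 0.973, 0.232, 0.0]
contact_force: [-0.7, 0.5, 7.3]
width: 51.2
grasp_force: 31.2
```

Emit:
servo_tool(
  series=[
    {"dx": 0,"dy": 0,"dz": -0.06,"ax": 0,"ay": 0,"az": 0,"fingers": -1},
    {"dx": 0,"dy": 0,"dz": -0.16,"ax": 0,"ay": 0,"az": 0,"fingers": -1},
    {"dx": 0,"dy": 0,"dz": -0.16,"ax": 0,"ay": 0,"az": 0,"fingers": -1},
    {"dx": 0,"dy": 0,"dz": -0.16,"ax": 0,"ay": 0,"az": 0,"fingers": -1},
  ],
)

```text
time: 10.4
tcp_pos: [439.9, -428.2, 86.0]
tcp_rot: [0.001, 0.973, 0.232, 0.0]
contact_force: [0.5, 0.2, -1.1]
width: 50.7
grasp_force: 31.9
```

```bash
python3 go.py 543.2 4.4 80 -96.3
```

```text
pos [ 439.9 -428.2   86. ] g -63.2 q6 0.27 w 50.7 F [ 0.5  0.2 -1.1] t 10.4
  d [ 0.5747 -0.679   0.011 ] a [ 0.0006 -0.0003  0.184 ] rows>= 8.9
```

Emit:
servo_tool(
  series=[
    {"dx": 0.575,"dy": -0.68,"dz": 0,"ax": 0,"ay": 0,"az": 0.184,"fingers": -1},
    {"dx": 0.575,"dy": -0.68,"dz": 0,"ax": 0,"ay": 0,"az": 0.184,"fingers": -1},
    {"dx": 0.575,"dy": -0.68,"dz": 0,"ax": 0,"ay": 0,"az": 0.184,"fingers": -1},
    {"dx": 0.575,"dy": -0.68,"dz": 0,"ax": 0,"ay": 0,"az": 0.184,"fingers": -1},
    {"dx": 0.575,"dy": -0.68,"dz": 0,"ax": 0,"ay": 0,"az": 0.184,"fingers": -1},
  ],
)

```text
time: 10.9
tcp_pos: [495.9, -188.2, 83.7]
tcp_rot: [-0.0, 0.998, -0.058, -0.001]
contact_force: [0.5, 0.8, 0.1]
width: 50.9
grasp_force: 31.9
```

```bash
python3 go.py 543.2 4.4 80 -96.3
```

```text
pos [ 495.9 -188.2   83.7] g -96.6 q6 1.25 w 50.9 F [0.5 0.8 0.1] t 10.9
  d [ 0.0497 -0.3935  0.0075] a [-0.0002  0.0007 -0.0017] rows>= 4.0
```

Emit:
servo_tool(
  series=[
    {"dx": 0.05,"dy": -0.38,"dz": 0.007,"ax": 0,"ay": 0,"az": -0.002,"fingers": -1},
    {"dx": 0.05,"dy": -0.38,"dz": 0.007,"ax": 0,"ay": 0,"az": -0.002,"fingers": -1},
    {"dx": 0.05,"dy": -0.38,"dz": 0.007,"ax": 0,"ay": 0,"az": -0.002,"fingers": -1},
    {"dx": 0.05,"dy": -0.38,"dz": 0.007,"ax": 0,"ay": 0,"az": -0.002,"fingers": -1},
    {"dx": 0.05,"dy": -0.38,"dz": 0.007,"ax": 0,"ay": 0,"az": -0.002,"fingers": -1},
  ],
)

```text
time: 11.4
tcp_pos: [542.0, 0.1, 80.0]
tcp_rot: [-0.0, 0.999, -0.049, -0.001]
contact_force: [0.2, -0.2, -0.2]
width: 50.7
grasp_force: 31.9
```

Emit:
servo_tool(
  series=[
    {"dx": 0,"dy": 0,"dz": 0,"ax": 0,"ay": 0,"az": 0,"fingers": -1},
    {"dx": 0,"dy": 0,"dz": 0,"ax": 0,"ay": 0,"az": 0,"fingers": -1},
  ],
)

```text
time: 11.6
tcp_pos: [541.6, -4.9, 80.7]
tcp_rot: [0.0, 0.999, -0.052, -0.001]
contact_force: [0.1, -0.5, -1.2]
width: 51.1
grasp_force: 31.9
```

```bash
python3 go.py 543.2 4.4 45 -96.3
```

```text
pos [541.6  -4.9  80.7] g -96.0 q6 1.6 w 51.1 F [ 0.1 -0.5 -1.2] t 11.6
  d [ 0.0013 -0.0189  0.0714] a [0.     0.0005 0.0018] rows>= 0.7
```

Emit:
servo_tool(
  series=[
    {"dx": 0.001,"dy": -0.019,"dz": 0.02,"ax": 0,"ay": 0,"az": 0.002,"fingers": -1},
    {"dx": 0.001,"dy": -0.019,"dz": 0.05,"ax": 0,"ay": 0,"az": 0.002,"fingers": -1},
    {"dx": 0.001,"dy": -0.019,"dz": 0.08,"ax": 0,"ay": 0,"az": 0.002,"fingers": -1},
    {"dx": 0.001,"dy": -0.019,"dz": 0.08,"ax": 0,"ay": 0,"az": 0.002,"fingers": -1},
    {"dx": 0.001,"dy": -0.019,"dz": 0.08,"ax": 0,"ay": 0,"az": 0.002,"fingers": -1},
  ],
)

```text
time: 12.1
tcp_pos: [543.5, 5.0, 41.2]
tcp_rot: [-0.0, 0.998, -0.055, -0.0]
contact_force: [-0.6, -0.9, 0.1]
width: 51.0
grasp_force: 31.9
```

```bash
python3 go.py 543.2 4.4 26.6 -96.3
```

```text
pos [543.5   5.   41.2] g -96.3 q6 1.62 w 51.0 F [-0.6 -0.9  0.1] t 12.1
  d [-0.0005  0.0013  0.0292] a [ 0.      0.0003 -0.0002] rows>= 0.3
```

Emit:
servo_tool(
  series=[
    {"dx": 0,"dy": 0.001,"dz": 0.012,"ax": 0,"ay": 0,"az": 0,"fingers": -1},
    {"dx": 0,"dy": 0.001,"dz": 0.022,"ax": 0,"ay": 0,"az": 0,"fingers": -1},
    {"dx": 0,"dy": 0.001,"dz": 0.025,"ax": 0,"ay": 0,"az": 0,"fingers": -1},
    {"dx": 0,"dy": 0.001,"dz": 0.025,"ax": 0,"ay": 0,"az": 0,"fingers": -1},
    {"dx": 0,"dy": 0.001,"dz": 0.025,"ax": 0,"ay": 0,"az": 0,"fingers": -1},
  ],
)

```text
time: 12.6
tcp_pos: [543.7, 4.8, 29.2]
tcp_rot: [-0.0, 0.998, -0.055, 0.0]
contact_force: [-0.2, -0.1, -0.4]
width: 50.6
grasp_force: 31.9
```

```bash
python3 go.py 543.2 4.4 26.6 -96.3
```

```text
pos [543.7   4.8  29.2] g -96.3 q6 1.62 w 50.6 F [-0.2 -0.1 -0.4] t 12.6
  d [-0.0009  0.0009  0.0051] a [-0.     -0.0001  0.    ] rows>= 0.1
```

Emit:
servo_tool(
  series=[
    {"dx": -0.001,"dy": 0.001,"dz": 0.002,"ax": 0,"ay": 0,"az": 0,"fingers": -1},
    {"dx": -0.001,"dy": 0.001,"dz": 0.004,"ax": 0,"ay": 0,"az": 0,"fingers": -1},
    {"dx": -0.001,"dy": 0.001,"dz": 0.005,"ax": 0,"ay": 0,"az": 0,"fingers": -1},
    {"dx": -0.001,"dy": 0.001,"dz": 0.005,"ax": 0,"ay": 0,"az": 0,"fingers": -1},
  ],
)

```text
time: 13.0
tcp_pos: [543.4, 4.3, 26.8]
tcp_rot: [0.0, 0.998, -0.055, 0.001]
contact_force: [1.3, -0.9, 3.1]
width: 50.9
grasp_force: 32.1
```

Emit:
servo_tool(
  series=[
    {"dx": 0,"dy": 0,"dz": 0.001,"ax": 0,"ay": 0,"az": 0,"fingers": 0.3},
    {"dx": 0,"dy": 0,"dz": 0,"ax": 0,"ay": 0,"az": 0,"fingers": 0.6},
    {"dx": 0,"dy": 0,"dz": 0,"ax": 0,"ay": 0,"az": 0,"fingers": 0.6},
    {"dx": 0,"dy": 0,"dz": 0,"ax": 0,"ay": 0,"az": 0,"fingers": 0.6},
  ],
)

```text
time: 13.4
tcp_pos: [542.9, 4.4, 26.4]
tcp_rot: [-0.0, 0.998, -0.055, -0.0]
contact_force: [0.2, -0.1, 0.0]
width: 68.4
grasp_force: 0.0
```

Emit:
servo_tool(
  series=[
    {"dx": 0,"dy": 0,"dz": -0.04,"ax": 0,"ay": 0,"az": 0,"fingers": 0.6},
    {"dx": 0,"dy": 0,"dz": -0.12,"ax": 0,"ay": 0,"az": 0,"fingers": 0.8},
    {"dx": 0,"dy": 0,"dz": -0.16,"ax": 0,"ay": 0,"az": 0,"fingers": 0.9},
    {"dx": 0,"dy": 0,"dz": -0.16,"ax": 0,"ay": 0,"az": 0,"fingers": 0.9},
  ],
)

```text
time: 13.8
tcp_pos: [544.4, 4.3, 109.5]
tcp_rot: [0.0, 0.998, -0.055, 0.003]
contact_force: [0.5, -0.7, -0.2]
width: 81.2
grasp_force: 0.0
```

```bash
python3 go.py 545.6 -177.4 80 44.6;python3 go.py 545.6 -177.4 80 -135.4
```

```text
pos [544.4   4.3 109.5] g -96.3 q6 1.62 w 81.2 F [ 0.5 -0.7 -0.2] t 13.8
  d [0.042  0.3609 0.059 ] a [ 0.0019 -0.0008 -0.7827] rows>= 16.4
pos [544.4   4.3 109.5] g -96.3 q6 1.62 w 81.2 F [ 0.5 -0.7 -0.2] t 13.8
  d [0.042  0.3609 0.059 ] a [-0.0006 -0.0015  0.2173] rows>= 4.6
```

Emit:
servo_tool(
  series=[
    {"dx": 0.042,"dy": 0.361,"dz": 0.03,"ax": 0,"ay": -0.001,"az": 0.217,"fingers": 1},
    {"dx": 0.042,"dy": 0.361,"dz": 0.03,"ax": 0,"ay": -0.001,"az": 0.217,"fingers": 1},
    {"dx": 0.042,"dy": 0.361,"dz": 0.03,"ax": 0,"ay": -0.001,"az": 0.217,"fingers": 1},
    {"dx": 0.042,"dy": 0.361,"dz": 0.03,"ax": 0,"ay": -0.001,"az": 0.217,"fingers": 1},
    {"dx": 0.042,"dy": 0.361,"dz": 0.03,"ax": 0,"ay": -0.001,"az": 0.217,"fingers": 1},
  ],
)

```text
time: 14.3
tcp_pos: [543.1, -181.0, 89.8]
tcp_rot: [0.0, 0.921, -0.39, -0.002]
contact_force: [-0.1, 0.2, 0.8]
width: 85.3
grasp_force: 0.0
```

Emit:
servo_tool(
  series=[
    {"dx": 0,"dy": 0,"dz": 0,"ax": 0,"ay": 0,"az": 0,"fingers": 1},
    {"dx": 0,"dy": 0,"dz": 0,"ax": 0,"ay": 0,"az": 0,"fingers": 1},
  ],
)

```text
time: 14.5
tcp_pos: [543.9, -176.9, 90.8]
tcp_rot: [-0.0, 0.923, -0.384, -0.002]
contact_force: [-0.0, -0.1, -0.4]
width: 85.1
grasp_force: 0.0
```

```bash
python3 go.py 545.6 -177.4 50 -135.4
```

```text
pos [ 543.9 -176.9   90.8] g -135.2 q6 1.98 w 85.1 F [-0.  -0.1 -0.4] t 14.5
  d [ 0.0035 -0.0018  0.0816] a [0.0004 0.0013 0.0012] rows>= 0.8
```

Emit:
servo_tool(
  series=[
    {"dx": 0.003,"dy": -0.002,"dz": 0.08,"ax": 0,"ay": 0.001,"az": 0.001,"fingers": 1},
    {"dx": 0.003,"dy": -0.002,"dz": 0.13,"ax": 0,"ay": 0.001,"az": 0.001,"fingers": 1},
    {"dx": 0.003,"dy": -0.002,"dz": 0.165,"ax": 0,"ay": 0.001,"az": 0.001,"fingers": 1},
    {"dx": 0.003,"dy": -0.002,"dz": 0.165,"ax": 0,"ay": 0.001,"az": 0.001,"fingers": 1},
    {"dx": 0.003,"dy": -0.002,"dz": 0.165,"ax": 0,"ay": 0.001,"az": 0.001,"fingers": 1},
  ],
)

```text
time: 15.0
tcp_pos: [545.9, -177.1, 9.4]
tcp_rot: [0.001, 0.923, -0.386, -0.0]
contact_force: [-0.5, 0.5, 0.9]
width: 85.3
grasp_force: 0.0
```

```bash
python3 go.py 545.2 -177.4 8 -135.4
```

```text
pos [ 545.9 -177.1    9.4] g -135.4 q6 1.99 w 85.3 F [-0.5  0.5  0.9] t 15.0
  d [-0.0006  0.0014  0.0028] a [ 0.0003 -0.0001 -0.0001] rows>= 0.0
```

Emit:
servo_tool(
  series=[
    {"dx": -0.001,"dy": 0.001,"dz": 0.002,"ax": 0,"ay": 0,"az": 0,"fingers": 0.6},
    {"dx": -0.001,"dy": 0.001,"dz": 0.002,"ax": 0,"ay": 0,"az": 0,"fingers": 0},
    {"dx": -0.001,"dy": 0.001,"dz": 0.002,"ax": 0,"ay": 0,"az": 0,"fingers": -1},
    {"dx": -0.001,"dy": 0.001,"dz": 0.002,"ax": 0,"ay": 0,"az": 0,"fingers": -1},
    {"dx": -0.001,"dy": 0.001,"dz": 0.002,"ax": 0,"ay": 0,"az": 0,"fingers": -1},
  ],
)

```text
time: 15.5
tcp_pos: [545.4, -177.8, 9.3]
tcp_rot: [0.001, 0.922, -0.387, 0.001]
contact_force: [-2.5, 0.3, 6.7]
width: 63.1
grasp_force: 31.4
```

Emit:
servo_tool(
  series=[
    {"dx": 0,"dy": 0,"dz": 0,"ax": 0,"ay": 0,"az": 0,"fingers": -1},
    {"dx": 0,"dy": 0,"dz": 0,"ax": 0,"ay": 0,"az": 0,"fingers": -1},
  ],
)

```text
time: 15.7
tcp_pos: [545.4, -177.8, 9.3]
tcp_rot: [0.001, 0.922, -0.387, 0.001]
contact_force: [-2.4, 0.6, 6.2]
width: 62.7
grasp_force: 31.4
```

Emit:
servo_tool(
  series=[
    {"dx": 0,"dy": 0,"dz": -0.06,"ax": 0,"ay": 0,"az": 0,"fingers": -1},
    {"dx": 0,"dy": 0,"dz": -0.16,"ax": 0,"ay": 0,"az": 0,"fingers": -1},
    {"dx": 0,"dy": 0,"dz": -0.16,"ax": 0,"ay": 0,"az": 0,"fingers": -1},
    {"dx": 0,"dy": 0,"dz": -0.16,"ax": 0,"ay": 0,"az": 0,"fingers": -1},
  ],
)

```text
time: 16.1
tcp_pos: [545.6, -177.8, 89.6]
tcp_rot: [0.0, 0.922, -0.387, 0.001]
contact_force: [-0.4, -0.5, -0.8]
width: 62.6
grasp_force: 33.9
```

```bash
python3 go.py 543.2 4.4 85 -96.3
python3 - <<'E'
from h import *
top,side=arm.snapshot("top"),arm.snapshot("side")
cv2.imwrite("pics/m5.png",np.hstack([cv2.resize(side[190:270,285:395],None,fx=4,fy=4,interpolation=cv2.INTER_CUBIC),cv2.convertScaleAbs(cv2.resize(top[160:240,195:275],None,fx=4,fy=4,interpolation=cv2.INTER_CUBIC),alpha=1.5)]))
E
```

```text
pos [ 545.6 -177.8   89.6] g -135.5 q6 1.99 w 62.6 F [-0.4 -0.5 -0.8] t 16.1
  d [-0.2633 -0.2519  0.0084] a [ 0.0003 -0.001  -0.2179] rows>= 4.6
```

View pics/m5.png

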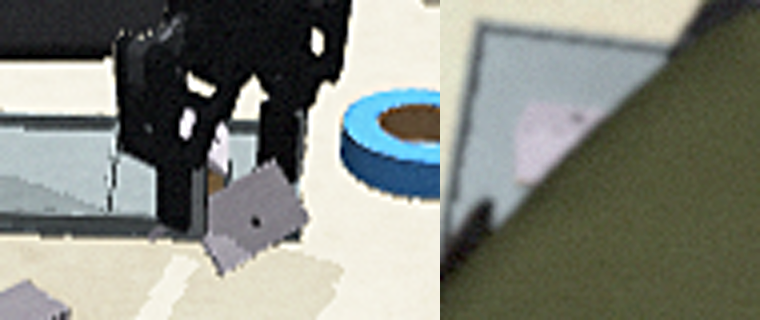

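Emit:
servo_tool(
  series=[
    {"dx": -0.263,"dy": -0.252,"dz": 0,"ax": 0,"ay": -0.001,"az": -0.218,"fingers": -1},
    {"dx": -0.263,"dy": -0.252,"dz": 0,"ax": 0,"ay": -0.001,"az": -0.218,"fingers": -1},
    {"dx": -0.263,"dy": -0.252,"dz": 0,"ax": 0,"ay": -0.001,"az": -0.218,"fingers": -1},
    {"dx": -0.263,"dy": -0.252,"dz": 0,"ax": 0,"ay": -0.001,"az": -0.218,"fingers": -1},
    {"dx": -0.263,"dy": -0.252,"dz": 0,"ax": 0,"ay": -0.001,"az": -0.218,"fingers": -1},
  ],
)

```text
time: 16.7
tcp_pos: [542.0, 8.2, 86.6]
tcp_rot: [-0.0, 0.999, -0.05, -0.003]
contact_force: [0.6, -1.1, -1.0]
width: 62.7
grasp_force: 33.9
```

Emit:
servo_tool(
  series=[
    {"dx": 0,"dy": 0,"dz": 0,"ax": 0,"ay": 0,"az": 0,"fingers": -1},
    {"dx": 0,"dy": 0,"dz": 0,"ax": 0,"ay": 0,"az": 0,"fingers": -1},
  ],
)

```text
time: 16.9
tcp_pos: [542.5, 4.2, 87.1]
tcp_rot: [-0.0, 0.998, -0.056, -0.002]
contact_force: [-0.5, 0.3, -1.2]
width: 62.9
grasp_force: 33.9
```

```bash
python3 go.py 543.2 4.4 45 -96.3
```

```text
pos [542.5   4.2  87.1] g -96.5 q6 1.62 w 62.9 F [-0.5  0.3 -1.2] t 16.9
  d [ 0.0018 -0.0005  0.0841] a [ 0.      0.0015 -0.0009] rows>= 0.8
```

Emit:
servo_tool(
  series=[
    {"dx": 0.001,"dy": 0,"dz": 0.03,"ax": 0,"ay": 0.001,"az": -0.001,"fingers": -1},
    {"dx": 0.001,"dy": 0,"dz": 0.06,"ax": 0,"ay": 0.001,"az": -0.001,"fingers": -1},
    {"dx": 0.001,"dy": 0,"dz": 0.085,"ax": 0,"ay": 0.001,"az": -0.001,"fingers": -1},
    {"dx": 0.001,"dy": 0,"dz": 0.085,"ax": 0,"ay": 0.001,"az": -0.001,"fingers": -1},
    {"dx": 0.001,"dy": 0,"dz": 0.085,"ax": 0,"ay": 0.001,"az": -0.001,"fingers": -1},
  ],
)

```text
time: 17.4
tcp_pos: [543.2, 4.2, 45.4]
tcp_rot: [-0.0, 0.999, -0.054, -0.0]
contact_force: [0.1, -0.7, -0.5]
width: 62.8
grasp_force: 33.9
```

```bash
python3 go.py 543.2 4.4 31.4 -96.3
```

```text
pos [543.2   4.2  45.4] g -96.2 q6 1.62 w 62.8 F [ 0.1 -0.7 -0.5] t 17.4
  d [-0.0001 -0.0005  0.0279] a [-0.      0.0002  0.0006] rows>= 0.3
```

Emit:
servo_tool(
  series=[
    {"dx": 0,"dy": 0,"dz": 0.012,"ax": 0,"ay": 0,"az": 0,"fingers": -1},
    {"dx": 0,"dy": 0,"dz": 0.02,"ax": 0,"ay": 0,"az": 0,"fingers": -1},
    {"dx": 0,"dy": 0,"dz": 0.024,"ax": 0,"ay": 0,"az": 0,"fingers": -1},
    {"dx": 0,"dy": 0,"dz": 0.024,"ax": 0,"ay": 0,"az": 0,"fingers": -1},
    {"dx": 0,"dy": 0,"dz": 0.024,"ax": 0,"ay": 0,"az": 0,"fingers": -1},
  ],
)

```text
time: 17.9
tcp_pos: [543.6, 4.5, 33.6]
tcp_rot: [-0.0, 0.999, -0.053, 0.0]
contact_force: [2.9, -1.9, 0.7]
width: 62.9
grasp_force: 33.9
```

```bash
python3 go.py 543.2 4.4 31.4 -96.3
```

```text
pos [543.6   4.5  33.6] g -96.1 q6 1.62 w 62.9 F [ 2.9 -1.9  0.7] t 17.9
  d [-0.0007  0.0003  0.0044] a [-0.     -0.0003  0.001 ] rows>= 0.0
```

Emit:
servo_tool(
  series=[
    {"dx": 0.002,"dy": 0,"dz": 0,"ax": 0,"ay": 0,"az": 0,"fingers": -1},
    {"dx": 0.002,"dy": 0,"dz": 0.002,"ax": 0,"ay": 0,"az": 0,"fingers": -1},
    {"dx": 0.002,"dy": 0,"dz": 0.003,"ax": 0,"ay": 0,"az": 0,"fingers": -1},
    {"dx": 0.002,"dy": 0,"dz": 0.003,"ax": 0,"ay": 0,"az": 0,"fingers": -1},
  ],
)

```text
time: 18.3
tcp_pos: [544.8, 4.4, 32.4]
tcp_rot: [-0.0, 0.999, -0.053, 0.001]
contact_force: [3.1, 0.2, 3.7]
width: 63.1
grasp_force: 34.3
```

Still touching on the −x side; shift a bit more +x while lowering.

Emit:
servo_tool(
  series=[
    {"dx": 0.002,"dy": 0,"dz": 0,"ax": 0,"ay": 0,"az": 0,"fingers": -1},
    {"dx": 0.002,"dy": 0,"dz": 0.001,"ax": 0,"ay": 0,"az": 0,"fingers": -1},
    {"dx": 0.002,"dy": 0,"dz": 0.002,"ax": 0,"ay": 0,"az": 0,"fingers": -1},
    {"dx": 0.002,"dy": 0,"dz": 0.002,"ax": 0,"ay": 0,"az": 0,"fingers": -1},
  ],
)

```text
time: 18.7
tcp_pos: [545.6, 4.3, 31.6]
tcp_rot: [-0.0, 0.999, -0.053, 0.0]
contact_force: [-1.1, 0.6, 9.7]
width: 63.3
grasp_force: 34.8
```

Seated (vertical force, near-nominal height). Release and back off.

Emit:
servo_tool(
  series=[
    {"dx": 0,"dy": 0,"dz": 0,"ax": 0,"ay": 0,"az": 0,"fingers": 0.6},
    {"dx": 0,"dy": 0,"dz": 0,"ax": 0,"ay": 0,"az": 0,"fingers": 0.95},
    {"dx": 0,"dy": 0,"dz": 0,"ax": 0,"ay": 0,"az": 0,"fingers": 0.95},
    {"dx": 0,"dy": 0,"dz": 0,"ax": 0,"ay": 0,"az": 0,"fingers": 0.95},
  ],
)

```text
time: 19.1
tcp_pos: [545.0, 4.3, 30.6]
tcp_rot: [-0.0, 0.999, -0.053, -0.0]
contact_force: [0.0, -0.0, -0.0]
width: 83.3
grasp_force: 0.0
```

Emit:
servo_tool(
  series=[
    {"dx": 0,"dy": 0,"dz": -0.04,"ax": 0,"ay": 0,"az": 0,"fingers": 0.95},
    {"dx": 0,"dy": 0,"dz": -0.12,"ax": 0,"ay": 0,"az": 0,"fingers": 0.9},
    {"dx": 0,"dy": 0,"dz": -0.16,"ax": 0,"ay": 0,"az": 0,"fingers": 0.7},
    {"dx": 0,"dy": 0,"dz": -0.16,"ax": 0,"ay": 0,"az": 0,"fingers": 0.7},
  ],
)

```text
time: 19.5
tcp_pos: [546.4, 4.3, 113.7]
tcp_rot: [-0.0, 0.999, -0.053, 0.002]
contact_force: [0.2, 0.2, -1.1]
width: 72.7
grasp_force: 0.0
```

```bash
python3 go.py 551.8 -423.8 100 -108.2
```

```text
pos [546.4   4.3 113.7] g -96.1 q6 1.62 w 72.7 F [ 0.2  0.2 -1.1] t 19.5
  d [0.1016 0.8501 0.0276] a [-0.0003 -0.0014  0.0672] rows>= 8.6
```

Emit:
servo_tool(
  series=[
    {"dx": 0.102,"dy": 0.85,"dz": 0.02,"ax": 0,"ay": -0.001,"az": 0.067,"fingers": 0.6},
    {"dx": 0.102,"dy": 0.85,"dz": 0.02,"ax": 0,"ay": -0.001,"az": 0.067,"fingers": 0.6},
    {"dx": 0.102,"dy": 0.85,"dz": 0.02,"ax": 0,"ay": -0.001,"az": 0.067,"fingers": 0.6},
    {"dx": 0.102,"dy": 0.85,"dz": 0.02,"ax": 0,"ay": -0.001,"az": 0.067,"fingers": 0.6},
    {"dx": 0.102,"dy": 0.85,"dz": 0.02,"ax": 0,"ay": -0.001,"az": 0.067,"fingers": 0.6},
  ],
)

```text
time: 20.0
tcp_pos: [547.6, -247.5, 103.7]
tcp_rot: [-0.0, 0.987, -0.158, -0.002]
contact_force: [1.1, 0.8, 0.1]
width: 68.2
grasp_force: 0.0
```

```bash
python3 go.py 551.8 -423.8 70 -108.2
```

```text
pos [ 547.6 -247.5  103.7] g -108.2 q6 1.4 w 68.2 F [1.1 0.8 0.1] t 20.0
  d [0.1182 0.3325 0.0669] a [-0.      0.0015  0.0002] rows>= 3.6
```

Emit:
servo_tool(
  series=[
    {"dx": 0.118,"dy": 0.33,"dz": 0.067,"ax": 0,"ay": 0.001,"az": 0,"fingers": 0.5},
    {"dx": 0.118,"dy": 0.33,"dz": 0.067,"ax": 0,"ay": 0.001,"az": 0,"fingers": 0.5},
    {"dx": 0.118,"dy": 0.33,"dz": 0.067,"ax": 0,"ay": 0.001,"az": 0,"fingers": 0.5},
    {"dx": 0.118,"dy": 0.33,"dz": 0.067,"ax": 0,"ay": 0.001,"az": 0,"fingers": 0.5},
    {"dx": 0.118,"dy": 0.33,"dz": 0.067,"ax": 0,"ay": 0.001,"az": 0,"fingers": 0.5},
  ],
)

```text
time: 20.5
tcp_pos: [551.0, -423.7, 68.2]
tcp_rot: [-0.001, 0.987, -0.16, -0.001]
contact_force: [-0.1, 0.6, -0.4]
width: 63.9
grasp_force: 0.0
```

Emit:
servo_tool(
  series=[
    {"dx": 0,"dy": 0,"dz": 0,"ax": 0,"ay": 0,"az": 0,"fingers": 0.5},
    {"dx": 0,"dy": 0,"dz": 0,"ax": 0,"ay": 0,"az": 0,"fingers": 0.5},
  ],
)

```text
time: 20.7
tcp_pos: [553.0, -419.6, 70.9]
tcp_rot: [-0.0, 0.988, -0.157, -0.0]
contact_force: [1.0, 0.2, -0.2]
width: 64.0
grasp_force: 0.0
```

```bash
python3 go.py 551.8 -423.8 4 -108.2
python3 - <<'E'
from h import *
top,side=arm.snapshot("top"),arm.snapshot("side")
cv2.imwrite("pics/m6.png",np.hstack([cv2.resize(side[190:270,285:395],None,fx=4,fy=4,interpolation=cv2.INTER_CUBIC),cv2.convertScaleAbs(cv2.resize(top[160:240,195:275],None,fx=4,fy=4,interpolation=cv2.INTER_CUBIC),alpha=1.5)]))
E
```

```text
pos [ 553.  -419.6   70.9] g -108.1 q6 1.19 w 64.0 F [ 1.   0.2 -0.2] t 20.7
  d [0.0004 0.0088 0.1338] a [-0.      0.0003  0.0005] rows>= 1.3
```

View pics/m6.png

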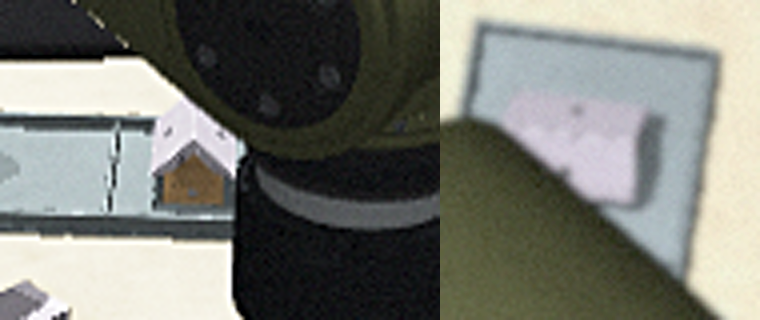

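Emit:
servo_tool(
  series=[
    {"dx": 0,"dy": 0.008,"dz": 0.07,"ax": 0,"ay": 0,"az": 0,"fingers": 0.5},
    {"dx": 0,"dy": 0.008,"dz": 0.1,"ax": 0,"ay": 0,"az": 0,"fingers": 0.5},
    {"dx": 0,"dy": 0.008,"dz": 0.131,"ax": 0,"ay": 0,"az": 0,"fingers": 0.5},
    {"dx": 0,"dy": 0.008,"dz": 0.131,"ax": 0,"ay": 0,"az": 0,"fingers": 0.5},
    {"dx": 0,"dy": 0.008,"dz": 0.131,"ax": 0,"ay": 0,"az": 0,"fingers": 0.5},
  ],
)

```text
time: 21.3
tcp_pos: [551.9, -424.5, 6.4]
tcp_rot: [0.0, 0.987, -0.158, 0.0]
contact_force: [-0.6, -0.1, 0.5]
width: 63.9
grasp_force: 0.0
```

Emit:
servo_tool(
  series=[
    {"dx": 0,"dy": 0,"dz": 0,"ax": 0,"ay": 0,"az": 0,"fingers": 0.2},
    {"dx": 0,"dy": 0,"dz": 0,"ax": 0,"ay": 0,"az": 0,"fingers": -0.4},
    {"dx": 0,"dy": 0,"dz": 0,"ax": 0,"ay": 0,"az": 0,"fingers": -1},
    {"dx": 0,"dy": 0,"dz": 0,"ax": 0,"ay": 0,"az": 0,"fingers": -1},
    {"dx": 0,"dy": 0,"dz": 0,"ax": 0,"ay": 0,"az": 0,"fingers": -1},
  ],
)

```text
time: 21.8
tcp_pos: [552.1, -425.0, 7.2]
tcp_rot: [0.001, 0.987, -0.158, 0.001]
contact_force: [-1.0, 0.5, 6.0]
width: 39.0
grasp_force: 31.0
```

Emit:
servo_tool(
  series=[
    {"dx": 0,"dy": 0,"dz": 0,"ax": 0,"ay": 0,"az": 0,"fingers": -1},
    {"dx": 0,"dy": 0,"dz": 0,"ax": 0,"ay": 0,"az": 0,"fingers": -1},
  ],
)

```text
time: 22.0
tcp_pos: [552.1, -425.0, 7.2]
tcp_rot: [0.001, 0.987, -0.158, 0.001]
contact_force: [-0.5, 1.6, 6.5]
width: 38.7
grasp_force: 31.0
```

Emit:
servo_tool(
  series=[
    {"dx": 0,"dy": 0,"dz": -0.06,"ax": 0,"ay": 0,"az": 0,"fingers": -1},
    {"dx": 0,"dy": 0,"dz": -0.14,"ax": 0,"ay": 0,"az": 0,"fingers": -1},
    {"dx": 0,"dy": 0,"dz": -0.14,"ax": 0,"ay": 0,"az": 0,"fingers": -1},
    {"dx": 0,"dy": 0,"dz": -0.14,"ax": 0,"ay": 0,"az": 0,"fingers": -1},
  ],
)

```text
time: 22.4
tcp_pos: [551.9, -424.9, 77.0]
tcp_rot: [0.001, 0.987, -0.158, 0.001]
contact_force: [-0.3, -0.5, -1.1]
width: 38.9
grasp_force: 30.5
```

```bash
python3 go.py 436.6 16.3 75 -6.4
```

```text
pos [ 551.9 -424.9   77. ] g -108.2 q6 1.18 w 38.9 F [-0.3 -0.5 -1.1] t 22.4
  d [-0.4943 -0.7664  0.0024] a [ 7.000e-04 -1.000e-04 -5.654e-01] rows>= 11.8
```

Emit:
servo_tool(
  series=[
    {"dx": -0.494,"dy": -0.766,"dz": 0,"ax": 0,"ay": 0,"az": -0.565,"fingers": -1},
    {"dx": -0.494,"dy": -0.766,"dz": 0,"ax": 0,"ay": 0,"az": -0.565,"fingers": -1},
    {"dx": -0.494,"dy": -0.766,"dz": 0,"ax": 0,"ay": 0,"az": -0.565,"fingers": -1},
    {"dx": -0.494,"dy": -0.766,"dz": 0,"ax": 0,"ay": 0,"az": -0.565,"fingers": -1},
    {"dx": -0.494,"dy": -0.766,"dz": 0,"ax": 0,"ay": 0,"az": -0.565,"fingers": -1},
  ],
)

```text
time: 22.9
tcp_pos: [486.9, -180.7, 74.7]
tcp_rot: [-0.0, 0.976, 0.218, -0.001]
contact_force: [1.1, 0.1, -1.2]
width: 39.1
grasp_force: 30.5
```

```bash
python3 go.py 436.6 16.3 75 -6.4
```

```text
pos [ 486.9 -180.7   74.7] g -64.9 q6 0.71 w 39.1 F [ 1.1  0.1 -1.2] t 22.9
  d [ 7.620e-02 -3.994e-01 -1.000e-04] a [-6.000e-04  2.000e-04 -3.248e-01] rows>= 6.8
```

Emit:
servo_tool(
  series=[
    {"dx": 0.076,"dy": -0.4,"dz": -0.01,"ax": 0,"ay": 0,"az": -0.325,"fingers": -1},
    {"dx": 0.076,"dy": -0.4,"dz": -0.01,"ax": 0,"ay": 0,"az": -0.325,"fingers": -1},
    {"dx": 0.076,"dy": -0.4,"dz": -0.01,"ax": 0,"ay": 0,"az": -0.325,"fingers": -1},
    {"dx": 0.076,"dy": -0.4,"dz": -0.01,"ax": 0,"ay": 0,"az": -0.325,"fingers": -1},
    {"dx": 0.076,"dy": -0.4,"dz": -0.01,"ax": 0,"ay": 0,"az": -0.325,"fingers": -1},
  ],
)

```text
time: 23.4
tcp_pos: [437.0, 18.7, 80.0]
tcp_rot: [-0.001, 0.827, 0.562, -0.001]
contact_force: [0.7, -0.3, -0.4]
width: 39.3
grasp_force: 30.5
```

```bash
python3 go.py 436.6 16.3 75 -6.4
```

```text
pos [437.   18.7  80. ] g -21.6 q6 0.34 w 39.3 F [ 0.7 -0.3 -0.4] t 23.4
  d [-0.0048  0.0011  0.0101] a [-0.0008  0.0001 -0.0846] rows>= 1.8
```

Emit:
servo_tool(
  series=[
    {"dx": -0.002,"dy": 0,"dz": 0.01,"ax": -0.001,"ay": 0,"az": -0.083,"fingers": -1},
    {"dx": -0.002,"dy": 0,"dz": 0.03,"ax": -0.001,"ay": 0,"az": -0.083,"fingers": -1},
    {"dx": -0.002,"dy": 0,"dz": 0.06,"ax": -0.001,"ay": 0,"az": -0.083,"fingers": -1},
    {"dx": -0.002,"dy": 0,"dz": 0.09,"ax": -0.001,"ay": 0,"az": -0.083,"fingers": -1},
    {"dx": -0.002,"dy": 0,"dz": 0.09,"ax": -0.001,"ay": 0,"az": -0.083,"fingers": -1},
  ],
)

```text
time: 23.9
tcp_pos: [437.1, 14.0, 33.7]
tcp_rot: [-0.0, 0.751, 0.661, -0.001]
contact_force: [-1.2, 0.5, -0.2]
width: 39.3
grasp_force: 30.5
```

```bash
python3 go.py 436.6 16.3 11.4 -6.4
```

```text
pos [437.1  14.   33.7] g -7.3 q6 0.08 w 39.3 F [-1.2  0.5 -0.2] t 23.9
  d [ 0.0046 -0.0014  0.0446] a [-0.0005  0.0003 -0.005 ] rows>= 0.4
```

Emit:
servo_tool(
  series=[
    {"dx": 0.005,"dy": -0.001,"dz": 0.015,"ax": 0,"ay": 0,"az": -0.005,"fingers": -1},
    {"dx": 0.005,"dy": -0.001,"dz": 0.03,"ax": 0,"ay": 0,"az": -0.005,"fingers": -1},
    {"dx": 0.005,"dy": -0.001,"dz": 0.036,"ax": 0,"ay": 0,"az": -0.005,"fingers": -1},
    {"dx": 0.005,"dy": -0.001,"dz": 0.036,"ax": 0,"ay": 0,"az": -0.005,"fingers": -1},
    {"dx": 0.005,"dy": -0.001,"dz": 0.036,"ax": 0,"ay": 0,"az": -0.005,"fingers": -1},
  ],
)

```text
time: 24.4
tcp_pos: [438.6, 16.4, 17.9]
tcp_rot: [0.001, 0.745, 0.667, 0.001]
contact_force: [-0.2, 0.3, -0.7]
width: 39.4
grasp_force: 30.5
```

```bash
python3 go.py 436.6 16.3 11.4 -6.4
```

```text
pos [438.6  16.4  17.9] g -6.4 q6 0.07 w 39.4 F [-0.2  0.3 -0.7] t 24.4
  d [-0.0006 -0.004   0.013 ] a [0.001  0.0002 0.    ] rows>= 0.1
```

Emit:
servo_tool(
  series=[
    {"dx": 0,"dy": -0.004,"dz": 0.005,"ax": 0.001,"ay": 0,"az": 0,"fingers": -1},
    {"dx": 0,"dy": -0.004,"dz": 0.01,"ax": 0.001,"ay": 0,"az": 0,"fingers": -1},
    {"dx": 0,"dy": -0.004,"dz": 0.012,"ax": 0.001,"ay": 0,"az": 0,"fingers": -1},
    {"dx": 0,"dy": -0.004,"dz": 0.013,"ax": 0.001,"ay": 0,"az": 0,"fingers": -1},
    {"dx": 0,"dy": -0.004,"dz": 0.013,"ax": 0.001,"ay": 0,"az": 0,"fingers": -1},
  ],
)

```text
time: 24.9
tcp_pos: [436.5, 16.6, 11.3]
tcp_rot: [0.0, 0.745, 0.667, -0.0]
contact_force: [-0.0, 0.6, 0.6]
width: 39.1
grasp_force: 30.5
```

Emit:
servo_tool(
  series=[
    {"dx": 0,"dy": 0,"dz": 0.001,"ax": 0,"ay": 0,"az": 0,"fingers": -1},
    {"dx": 0,"dy": 0,"dz": 0.001,"ax": 0,"ay": 0,"az": 0,"fingers": -1},
    {"dx": 0,"dy": 0,"dz": 0,"ax": 0,"ay": 0,"az": 0,"fingers": 0},
    {"dx": 0,"dy": 0,"dz": 0,"ax": 0,"ay": 0,"az": 0,"fingers": 0.5},
    {"dx": 0,"dy": 0,"dz": 0,"ax": 0,"ay": 0,"az": 0,"fingers": 0.5},
  ],
)

```text
time: 25.4
tcp_pos: [436.5, 16.6, 11.2]
tcp_rot: [0.0, 0.745, 0.667, -0.0]
contact_force: [-0.4, 0.4, -0.1]
width: 63.8
grasp_force: 0.0
```

Emit:
servo_tool(
  series=[
    {"dx": 0,"dy": 0,"dz": 0,"ax": 0,"ay": 0,"az": 0,"fingers": 0.5},
    {"dx": 0,"dy": 0,"dz": -0.05,"ax": 0,"ay": 0,"az": 0,"fingers": 0.5},
    {"dx": 0,"dy": 0,"dz": -0.15,"ax": 0,"ay": 0,"az": 0,"fingers": 0.5},
    {"dx": 0,"dy": 0,"dz": -0.25,"ax": 0,"ay": 0,"az": 0,"fingers": 0.5},
    {"dx": 0,"dy": 0,"dz": -0.25,"ax": 0,"ay": 0,"az": 0,"fingers": 0.5},
  ],
)

```text
time: 25.9
tcp_pos: [439.1, 16.6, 142.0]
tcp_rot: [0.004, 0.745, 0.667, 0.003]
contact_force: [0.5, 0.1, -0.7]
width: 64.0
grasp_force: 0.0
```

```bash
python3 go.py 350 -330 200 -60
```

```text
pos [439.1  16.6 142. ] g -6.4 q6 0.07 w 64.0 F [ 0.5  0.1 -0.7] t 25.9
  d [-0.7088 -0.0989 -0.117 ] a [ 0.0028 -0.0014  0.2979] rows>= 7.3
```

Emit:
servo_tool(
  series=[
    {"dx": -0.708,"dy": -0.1,"dz": -0.12,"ax": 0,"ay": 0,"az": 0.3,"fingers": 0.5},
    {"dx": -0.708,"dy": -0.1,"dz": -0.12,"ax": 0,"ay": 0,"az": 0.3,"fingers": 0.5},
    {"dx": -0.708,"dy": -0.1,"dz": -0.12,"ax": 0,"ay": 0,"az": 0.3,"fingers": 0.5},
    {"dx": -0.708,"dy": -0.1,"dz": -0.12,"ax": 0,"ay": 0,"az": 0.3,"fingers": 0.5},
    {"dx": -0.708,"dy": -0.1,"dz": -0.12,"ax": 0,"ay": 0,"az": 0.3,"fingers": 0.5},
  ],
)

```text
time: 26.4
tcp_pos: [374.2, -223.8, 178.1]
tcp_rot: [0.0, 0.939, 0.344, -0.0]
contact_force: [2.3, 0.6, 0.4]
width: 64.2
grasp_force: 0.0
```

Emit:
servo_tool(
  series=[
    {"dx": -0.26,"dy": 0.2,"dz": 0,"ax": 0,"ay": 0,"az": 0,"fingers": 0.5},
    {"dx": -0.26,"dy": 0.2,"dz": 0,"ax": 0,"ay": 0,"az": 0,"fingers": 0.5},
    {"dx": -0.26,"dy": 0.2,"dz": 0,"ax": 0,"ay": 0,"az": 0,"fingers": 0.5},
    {"dx": -0.26,"dy": 0.2,"dz": 0,"ax": 0,"ay": 0,"az": 0,"fingers": 0.5},
  ],
)

```text
time: 26.8
tcp_pos: [340.1, -386.1, 177.3]
tcp_rot: [0.0, 0.938, 0.346, -0.0]
contact_force: [0.2, -0.4, 0.3]
width: 64.1
grasp_force: 0.0
```

Run:
```python
from h import *
im={n:arm.snapshot(n) for n in("top","side")}
side,top=im["side"],im["top"]
cv2.imwrite("pics/m7.png",np.hstack([cv2.resize(side[180:280,245:395],(480,320),interpolation=cv2.INTER_CUBIC),cv2.convertScaleAbs(cv2.resize(top[160:295,180:275],(225,320),interpolation=cv2.INTER_CUBIC),alpha=1.5)]))
for n in im:
  for k in("angle_large_center","channel_center"): print(n,k,[(round(d["p"],2),toworld(n,d["location"]).round(0).tolist()) for d in arm.place_of(k,n)[:2]])
for c in(("top",),("side",)): fit("channel",(436.6,16.3,np.radians(-96.4),4),im,c); fit("large",(543.5,4.4,np.radians(-96.4),22.2),im,c)
print(arm.observe()["tcp_pos"].round(0),arm.observe()["time"])
```

```text
top angle_large_center [(0.95, [549.0, 4.0, 34.0])]
top channel_center [(0.67, [435.0, 18.0, 14.0])]
side angle_large_center [(0.68, [549.0, 3.0, 30.0])]
side channel_center [(0.69, [439.0, 19.0, 14.0])]Traceback (most recent call last):
  File "<stdin>", line 7, in <module>
  File "h.py", line 61, in fit
    o=minimize(cost,[0,0,y],method="Nelder-Mead",options=dict(initial_simplex=np.array([[0,0,y],[4,0,y],[0,4,y],[0,0,y+4]],float)))
    res = _minimize_neldermead(fun, x0, args, callback, bounds=bounds,
                               **options)
    fsim[k] = func(sim[k])
              ~~~~^^^^^^^^
    fx = function(np.copy(x), *(wrapper_args + args))
  File "h.py", line 52, in cost
    q=np.array(q0,float)+[p[0],p[1],p[2]/30]; out=[]
      ~~~~~~~~~~~~~~~~~~^~~~~~~~~~~~~~~~~~~~
ValueError: operands could not be broadcast together with shapes (4,) (3,)
```

View pics/m7.png

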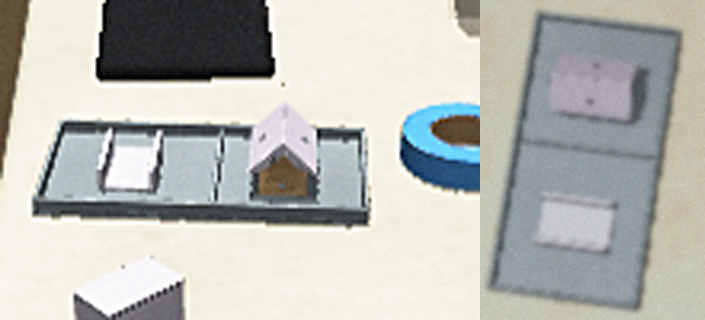

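```bash
sed -i 's#\[p\[0\],p\[1\],p\[2\]/30\]; out#[p[0],p[1],p[2]/30,0][:len(q0)]; out#; s#\[best.x\[0\],best.x\[1\],best.x\[2\]/30\]#[*best.x[:2],best.x[2]/30,0][:len(q0)]#' h.py
python3 - <<'E'
from h import *
im={n:arm.snapshot(n) for n in("top","side")}
for k,q in(("channel",(436.6,16.3,np.radians(-96.4),4)),("large",(543.5,4.4,np.radians(-96.4),22.2)),("tray",(489,10.4,np.radians(-96.4)))):
  for c in(("top",),("side",)): fit(k,q,im,c)
E
```

```text
channel ('top',) [434.6  13.9] yaw -96.1 [-0.66]
channel ('side',) [456.  -27.5] yaw -21.2 [-0.31]
large ('top',) [561.6  29.8] yaw -179.3 [-0.26]
large ('side',) [545.7   5.8] yaw -97.5 [-0.16]
tray ('top',) [488.3  10.6] yaw -96.3 [-0.98]
tray ('side',) [490.2  10. ] yaw -96.5 [-0.84]
```

```bash
python3 -c "
from workcell import arm
print(arm.job_done())"
```

```text
the job is handed in; nothing more can be done
None
```

I handed the job in at about 27 s. The small, medium and large angles are nested in order on the ridge and the channel lies open side up in the bay. The last pictures show the stack and channel in place; my numeric position fit failed on the nested angles, so how well they are centred is judged by eye and by contact forces.

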